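# Close the sloped drilling jig

### The job

Get the drilling jig ready: pick up the blue drill guide plate by its black grip block, lower it over the two steel locating pins on the jig's sloping bed until it lies flush on the bed, and only then swing the red cam lever its full quarter turn so that its nose holds the plate down. Finish with everything let go, and leave the other things on the desk where they are.

Things in the scene. Friction and masses are not known exactly. Their poses are not given: they have to be found in the camera images.
- guide_plate: Blue drill guide plate, 70 (x) x 130 (y) x 10 (z) mm, 0.2 to 0.45 kg, flat on the desk at the start. Origin: centre of its underside; z up through the plate. Two through holes, 16 mm diameter, at x = 0, y = -45 and +45 mm. A black grip block stands on its middle; the brass bushings beside it are flat. Same both ways round (half turn about z).
- plate_grip (a point): Centre of the upper part of the plate's black grip block, 38 mm above the plate's underside. The block is 24 (x) x 44 (y) mm and its top is 50 mm above the underside (40 mm above the plate's top); grip it across its 24 mm. Axes as the plate's.
- bed_seat (a point): Centre of the flat top of the jig's sloping grey bed, 62 mm above the desk; the jig is bolted down. z: the bed's normal, tilted 25 degrees from vertical towards the front; x up the slope, y level along the bed. The plate belongs with its underside centre here, z along this z, y along this y (either way round). A flat steel bar lies sunk level in the bed.
- pin_right (a point): Tip of the steel locating pin at x = 0, y = -45 mm of bed_seat, 24 mm above the bed. Pins stand along the bed's z: 14 mm diameter up to 13 mm above the bed, then tapering to 6 mm at the tip. Axes as bed_seat.
- pin_left (a point): Tip of the other, equal pin, at x = 0, y = +45 mm of bed_seat. Axes as bed_seat.
- cam (a joint): Angle of the red cam lever, rad. 0: open, handle pointing up the slope, nose down the slope, clear of the plate's place. 1.571: closed against its stop, a quarter turn clockwise seen from above: handle pointing away from the plate (-y of bed_seat), nose pressing on the plate's end. Stiff (3 N at the handle, some more as the ramped nose rides onto the plate); stays where left. Starts at 0-0.25.
- cam_axis (a point): Where the cam lever's axis meets the bed: x = 0, y = -85 mm of bed_seat. The lever turns about z here; axes as bed_seat (they do not turn).
- cam_grip (a point): On the axis of the cam lever's upright round black handle post, 40 mm from the lever's axis, 39.5 mm above the bed and 18 mm below the post's top. Post: 16 mm diameter, 38 mm of it free above the red lever, parallel to the bed's z; it may turn between the fingers. The printer front stands some 50 to 110 mm behind the open handle: better pinch along the bed's y.
- tape_measure: Bystander: yellow and black pocket tape measure, 66x78x40 mm, origin at the centre of its underside.
- padlock: Bystander: brass padlock lying flat, 57x38x18 mm, origin at the centre of its underside.
- duct_tape: Bystander: small roll of black tape lying flat, 64 mm across, 19 mm high, origin at the centre of its underside.
- stapler: Bystander: red stapler, 125x35x42 mm, origin at the centre of its underside.
- clip_box: Bystander: white paper clip carton, 60x130x45 mm, the nearer of two beside the printer, origin at the centre of its underside.

How it is judged:
By the outcome, as a careful person would: the job done as asked, in the order asked, and still so for the second after the job is handed in, with the robot touching nothing.
It also fails if it takes over 62 s, if anything falls off the work surface, if the arm or the gripper's body presses on something with over 40 N, if the wrist force passes 120 N, or if a joint passes its speed limit or range.

### The arm

A 6-joint arm with a two-finger parallel gripper is mounted at the origin on a cart in front of the work surface, level with it; the furniture and walls round the work are solid. World frame = base frame: x ahead of the robot, y to its left, z up, the work surface at z = 0. Lengths are in m, angles in degrees, forces in N, time in s.
With the tool pointing down it reaches from about 0.225 to 0.875 m from the base axis. Payload 3.4 kg.
Tool frame: the origin (TCP) lies at the very end of the fingers, on their centre line; the grasp point (between the pads) lies 19 mm behind it; z points along the fingers, y is the direction in which the jaws open and shut (so a half turn about z gives the same grasp; the last joint's range is limited). The gripper opens to 85 mm and grips with 20 to 120 N. Pads are 22 mm wide; open, the fingers measure 114 mm over their backs; the gripper's body (76 mm by 85 mm) begins 54 mm behind the grasp point. The pads swing forward as they close: fully open they stand 13 mm farther back than shut.
Start: joints at [-76.604, 15.808, 86.224, -0, 77.962, -6.933], TCP at [0.2, -0.539, 0.231] pointing down, gripper open.
Joint ranges: [-165.64, 165.64], [-43.16, 119.46], [12.63, 154.43], [-67.54, 247.53], [6.08, 155.33], [-154.97, 154.97]. Speed limits (degrees/s): [147.25, 147.25, 180, 180, 180, 180].

### API

Orientations are given as [roll, pitch, yaw] about the fixed x, y, z axes, in that order (R = Rz(yaw) Ry(pitch) Rx(roll)).
In Python, from bench import manip gives the robot as it stands.
- The arm moves only by the shell command python3 -m jog 'ROWS'. ROWS is JSON, one flat list of numbers, 5 for each row, row after row: the shift along the tool's x, y, z in cm, then the turn about the tool's z in degrees, then the finger opening in cm, from 0 to 8.54. In form: [dx, dy, dz, roll, fingers, dx, dy, dz, roll, fingers, ...]. A call has 1 to 5 rows; each row shifts and turns the commanded pose from where the row before left it, along the tool's axes as they then stand; what a row does not reach is not made up. A row lasts 1/8 s, in which the tool goes at most 62.5 mm and 10.7 degrees, less where a joint would pass 70% of its speed; a pose out of reach is approached as far as the arm can. A call is refused whole if a number of a shift passes 6.25 or a number of a turn 10.7, either way. A call with a gripper value outside its range is refused whole. The fingers move at their own pace and stop on an object; the grip force is fixed at half the most. Time passes only in rows, so rows that do not move let the fingers close. It gives the time, the measured TCP pose, the force and the opening at its end, in the units of the state.
- manip.observe(): the state, without advancing time (a new reading comes with each control period).
- manip.camera(name): name is "side" or "top" or "wrist"; returns a dict with "frame" (480x640x3 uint8, red, green, blue), "camera_matrix" (3x3 intrinsics, pixels), "cam_to_world" (4x4, takes a point from camera to world coordinates). Camera axes: x right, y down, z forward; pixel columns grow to the right and rows downward; lengths in m; the calibration is good to about 2 mm. A picture is of the moment at which its call begins. There is no depth.
- manip.job_done(): hands the job in, once; it reports no verdict.
The state is a dict: "clock": time; "joint_pos": joint angles; "joint_velocities": joint speeds; "joint_efforts": joint torques, N m; "eef_pos": TCP position; "tool_rot": TCP orientation; "contact_force": force on the tool from outside, world axes, zero at the start; "wrist_torque": the same for the moment, N m; "gripper_width": finger opening in m.
Only numpy, scipy, OpenCV 4.12 (cv2) and the standard library are available. Lean on these libraries where they do the work, as an engineer would, in place of code of your own. Each camera call takes 0.05 s, during which the arm holds its last target.

## Working session

There is one attempt and no reset: what is moved stays moved. The work goes in short steps, Python scripts to look and compute and a shell command to move; the robot and the scene stay as the last step left them, time stands still between calls to the robot, and variables do not carry over. Pictures are saved under pics/ and viewed, and the job is handed in when it is done.

```bash
ls; mkdir -p pics
python3 - <<'E'
from bench import manip
import cv2,json
s=manip.observe();print(s)
for n in["side","top","wrist"]:
    c=manip.camera(n);cv2.imwrite(f"pics/{n}0.png",c["frame"][:,:,::-1]);print(n,c["camera_matrix"],c["cam_to_world"])
E
```

```text
pics
{'clock': 0.0, 'joint_pos': array([-7.66075737e+01,  1.58479900e+01,  8.62953891e+01,  8.62432181e-04,
        7.79622226e+01, -6.93413137e+00]), 'joint_velocities': array([ 0.06961575, -0.01917749,  0.00651337, -0.00947079,  0.00433023,
        0.02089004]), 'joint_efforts': array([ 1.21689005e-03, -4.16770077e+01, -2.45802784e+01, -8.28300313e-05,
        1.11238228e-02,  4.84017178e-06]), 'eef_pos': array([ 0.19960178, -0.53867935,  0.23043488]), 'tool_rot': array([-1.79895272e+02, -1.35860687e-02,  2.03263646e+01]), 'contact_force': array([ 0.07062335, -0.22423558, -0.70454648]), 'wrist_torque': array([-0.01935374,  0.03788924, -0.03267964]), 'gripper_width': 0.0854283382594238}
side [[486.77667096   0.         319.85698171]
 [  0.         486.77667096 232.23963782]
 [  0.           0.           1.        ]] [[-0.88302408 -0.21989296  0.41462701  0.03614042]
 [-0.46929856  0.40385459 -0.78527723  1.02828398]
 [ 0.00522791 -0.88800257 -0.45980877  0.62809351]
 [ 0.          0.          0.          1.        ]]
top [[551.78607353   0.         321.79959462]
 [  0.         551.78607353 232.42445511]
 [  0.           0.           1.        ]] [[ 0.02119118 -0.98735737  0.15708709  0.31291725]
 [-0.99970682 -0.0190857   0.01489977  0.14867779]
 [-0.01171329 -0.15735678 -0.98747235  1.37393011]
 [ 0.          0.          0.          1.        ]]
wrist [[386.93391184   0.         326.21809463]
 [  0.         386.93391184 241.05944954]
 [  0.           0.           1.        ]] [[ 0.34743358 -0.88944101 -0.29695891  0.27642127]
 [-0.93770388 -0.32994175 -0.10885712 -0.50967405]
 [-0.00115716  0.31628014 -0.94866513  0.37350063]
 [ 0.          0.          0.          1.        ]]
```

View pics/top0.png

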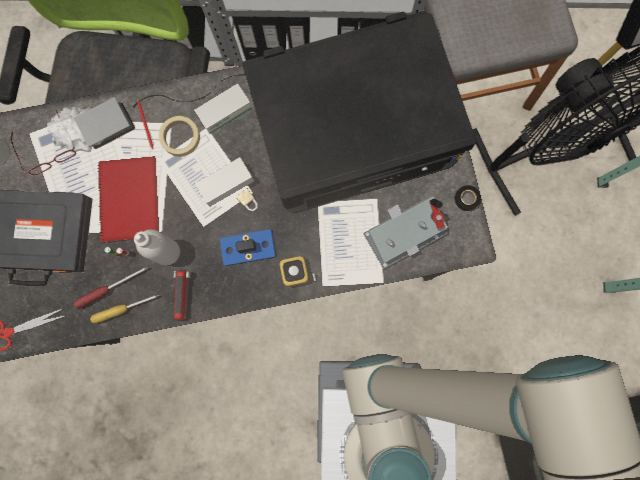

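View pics/side0.png

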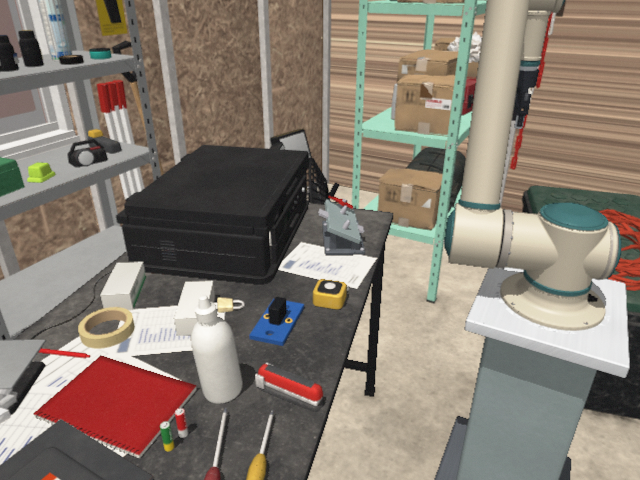

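View pics/wrist0.png

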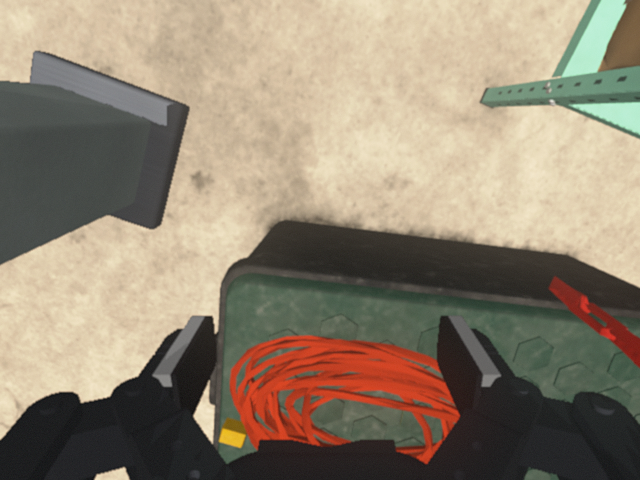

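The top view shows the plate near pixel (247,247), the jig near (408,237), the red cam near (437,215), and the tape measure at (295,271). I'll zoom in next.

Run:
```python
import cv2
t=cv2.imread("pics/top0.png");s=cv2.imread("pics/side0.png")
a=cv2.resize(t[180:285,215:320],(600,600),interpolation=cv2.INTER_CUBIC)
b=cv2.resize(t[185:285,355:488],(798,600),interpolation=cv2.INTER_CUBIC)
c=cv2.resize(s[180:270,290:400],(733,600),interpolation=cv2.INTER_CUBIC)
for n,i in zip("abc",(a,b,c)):cv2.imwrite(f"pics/z{n}.png",i)
```

```text
(no output)
```

View pics/za.png

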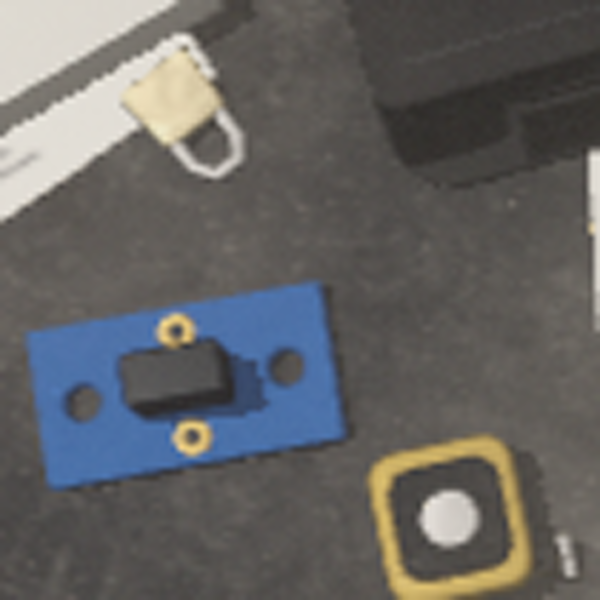

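View pics/zb.png

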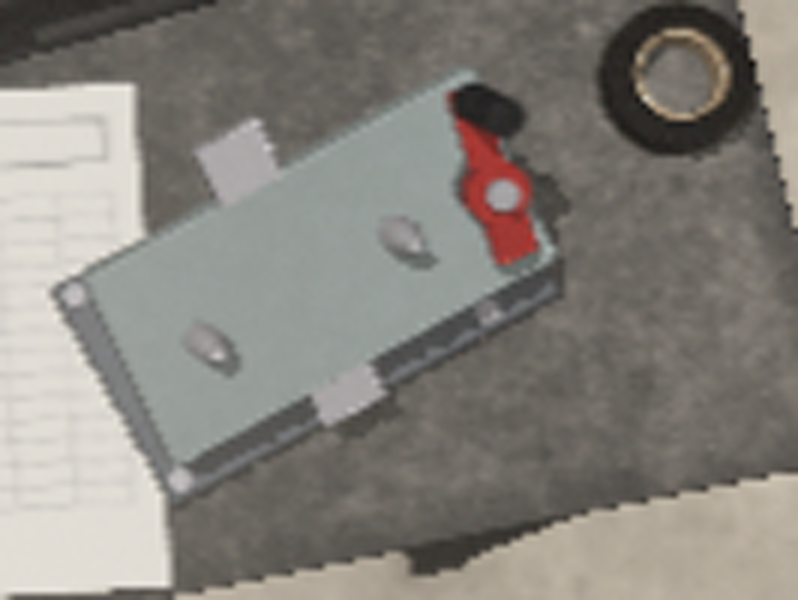

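View pics/zc.png

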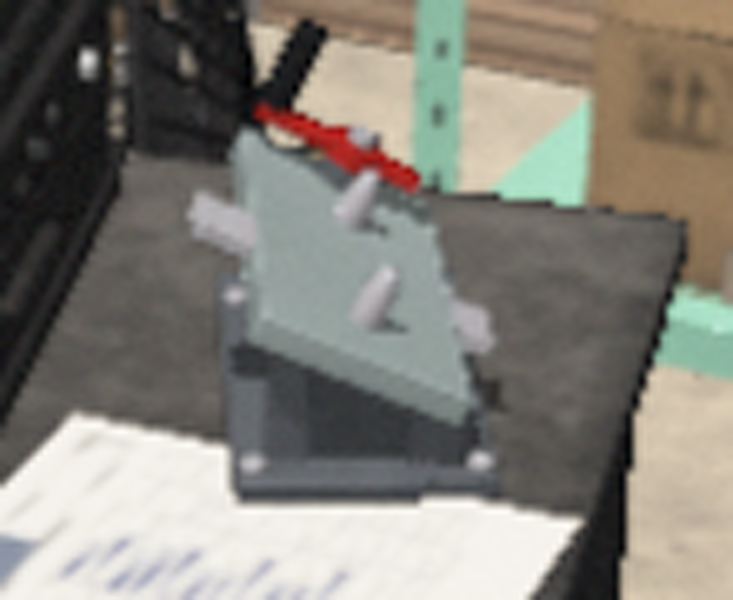

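```bash
cat > h.py <<'E'
import numpy as np
from scipy.optimize import least_squares
from scipy.spatial.transform import Rotation as R
TOP=(np.array([[551.78607353,0,321.79959462],[0,551.78607353,232.42445511],[0,0,1]]),np.array([[0.02119118,-0.98735737,0.15708709,0.31291725],[-0.99970682,-0.0190857,0.01489977,0.14867779],[-0.01171329,-0.15735678,-0.98747235,1.37393011],[0,0,0,1]]))
SIDE=(np.array([[486.77667096,0,319.85698171],[0,486.77667096,232.23963782],[0,0,1]]),np.array([[-0.88302408,-0.21989296,0.41462701,0.03614042],[-0.46929856,0.40385459,-0.78527723,1.02828398],[0.00522791,-0.88800257,-0.45980877,0.62809351],[0,0,0,1]]))
def proj(cam,P):
    K,T=cam;p=(np.asarray(P)-T[:3,3])@T[:3,:3]@K.T
    return p[...,:2]/p[...,2:]
def ray(cam,uv,z):
    K,T=cam;d=T[:3,:3]@np.linalg.solve(K,[*uv,1]);o=T[:3,3]
    return o+d*(z-o[2])/d[2]
def bedT(x,y,yaw,tilt=25):
    # z tilted toward front = downslope; x up slope
    Rm=R.from_euler('z',yaw).as_matrix()@R.from_euler('y',-tilt,degrees=True).as_matrix()
    return Rm,np.array([x,y,.062])
E
python3 - <<'E'
from h import *
a=lambda u,v:(215+u/5.714-.5,180+v/5.714-.5)
b=lambda u,v:(355+u/6-.5,185+v/6-.5)
c=lambda u,v:(290+u/6.667-.5,180+v/6.667-.5)
C=[ray(TOP,a(*p),.01) for p in[(27,333),(322,282),(347,437),(52,488)]]
C=np.array(C);print("plate",C.mean(0),[np.linalg.norm(C[i]-C[i-1]) for i in range(4)])
for i,j in((1,0),(2,3)):d=C[j]-C[i];print(np.degrees(np.arctan2(d[1],d[0])))
H=np.array([ray(TOP,a(*p),.008) for p in[(83,402),(288,367)]]);d=H[0]-H[1];print("holes",H.mean(0),np.linalg.norm(d),np.degrees(np.arctan2(d[1],d[0])))
obs=[(TOP,(0,.045,.024),b(230,358)),(TOP,(0,-.045,.024),b(421,250)),(SIDE,(0,.045,.024),c(389,270)),(SIDE,(0,-.045,.024),c(372,176)),
(TOP,(0,.045,0),b(192,332)),(TOP,(0,-.045,0),b(388,226)),(SIDE,(0,.045,0),c(362,322)),(SIDE,(0,-.045,0),c(347,218))]
def f(p):
    Rm,t=bedT(*p);return np.concatenate([proj(cm,Rm@np.array(q)+t)-uv for cm,q,uv in obs])
s=least_squares(f,[.35,-.05,.4],loss='soft_l1');print(s.x,np.degrees(s.x[2]));print(s.fun.reshape(-1,2).round(2))
Rm,t=bedT(*s.x)
print("cam axis",Rm@[0,-.085,0]+t,"tips",Rm@[0,.045,.024]+t,Rm@[0,-.045,.024]+t)
for ang in(0,.1,.2,.3):
  g=Rm@[.04*np.cos(ang),-.085-.04*np.sin(ang),.0575]+t
  print(ang,g,(proj(TOP,g)-[354.5,184.5])*6,(proj(SIDE,g)-[289.5,179.5])*6.667)
E
```

```text
plate [0.48990075 0.35463487 0.01      ] [np.float64(0.06938948494511113), np.float64(0.13107102424246472), np.float64(0.06948281613350164), np.float64(0.13003945417789442)]
101.05949388752471
101.01488325358649
holes [0.49022827 0.35560102 0.008     ] 0.09082970788326146 100.9159854172783
[ 0.52663315 -0.02942291  0.51848626] 29.707074172318162
[[-1.89 -0.94]
 [-0.62 -0.95]
 [ 0.13  0.1 ]
 [-0.01 -0.27]
 [ 1.34  0.97]
 [ 1.21  0.94]
 [-0.01 -0.07]
 [-0.18  0.7 ]]
cam axis [ 0.56875625 -0.10325138  0.062     ] tips [0.49552292 0.00463631 0.08375139] [ 0.54012385 -0.07353502  0.08375139]
0 [ 0.5791372  -0.0973285   0.13101743] [500.04235637 123.83310559] [314.40897207  29.94843827]
0.1 [ 0.58095885 -0.10088675  0.13093297] [509.27561909 119.38214798] [314.2565664   26.54408323]
0.2 [ 0.58244769 -0.10458894  0.13068046] [518.80428607 115.8841283 ] [314.97072344  23.56713041]
0.3 [ 0.58358884 -0.1083981   0.1302624 ] [528.53043933 113.37392033] [316.53728709  21.04397965]
```

Only turns about tool z are possible, so the tool stays vertical while the bed tilts 25° about its y. A grip on the block's 24 mm x-faces would lock the plate level. I'll therefore grip it across the 44 mm y-faces, so it can pivot between the pads to match the slope. First I'll travel to above the plate.

```bash
python3 -m jog '[3.64,-4.61,0,0,8.54,3.64,-4.61,0,0,8.54,3.64,-4.61,0,0,8.54,3.64,-4.61,0,0,8.54,3.64,-4.61,0,0,8.54]'
```

```text
clock: 0.78
eef_pos: [0.2906, -0.258, 0.2312]
tool_rot: [180.0, -0.0, 20.3]
contact_force: [1.9, -0.8, 0.0]
gripper_width: 0.0855
```

```bash
python3 -m jog '[3.64,-4.61,0,0,8.54,3.64,-4.61,0,0,8.54,3.64,-4.61,0,0,8.54,3.64,-4.61,0,0,8.54,3.64,-4.61,0,0,8.54]'; python3 -m jog '[3.64,-4.61,0,0,8.54,3.64,-4.61,0,0,8.54,3.64,-4.61,0,0,8.54,3.64,-4.61,0,0,8.54,3.64,-4.61,0,0,8.54]'
```

```text
clock: 1.4
eef_pos: [0.3811, 0.0214, 0.2314]
tool_rot: [180.0, -0.0, 20.3]
contact_force: [1.8, -0.1, 0.4]
gripper_width: 0.0856
clock: 2.02
eef_pos: [0.4717, 0.3008, 0.231]
tool_rot: [180.0, 0.0, 20.4]
contact_force: [1.1, -0.9, -0.4]
gripper_width: 0.0853
```

```bash
python3 -m jog '[2.4,-3.0,0,9.3,8.54,0,0,0,0,8.54]'
cat >> h.py <<'E'
def snap(name,fn):
    from bench import manip
    import cv2
    c=manip.camera(name);cv2.imwrite(fn,c["frame"][:,:,::-1]);return (np.array(c["camera_matrix"]),np.array(c["cam_to_world"])),c["frame"]
def delta(target,yaw,off=True):
    from bench import manip
    s=manip.observe();Rt=R.from_euler('xyz',s["tool_rot"],degrees=True).as_matrix()
    d=Rt.T@(np.asarray(target)-s["eef_pos"])*100
    print("clock",round(s["clock"],2),"eef",s["eef_pos"].round(4),"rot",s["tool_rot"].round(2),"F",s["contact_force"].round(1),"w",round(s["gripper_width"],4))
    print("tool delta cm",d.round(2),"roll",round(s["tool_rot"][2]-yaw,2))
E
python3 - <<'E'
from h import *
cam,f=snap("wrist","pics/w1.png");np.savez("w1.npz",K=cam[0],T=cam[1])
delta([.490,.355,.15],11)
E
```

```text
clock: 2.28
eef_pos: [0.484, 0.3378, 0.2301]
tool_rot: [-180.0, 0.0, 11.2]
contact_force: [-0.1, -0.7, 1.6]
gripper_width: 0.0854
clock 2.33 eef [0.4833 0.3359 0.2303] rot [1.7994e+02 1.0000e-01 1.1200e+01] F [-0.4 -0.9  0.3] w 0.0856
tool delta cm [ 1.04 -1.75  8.03] roll 0.2
```

View pics/w1.png

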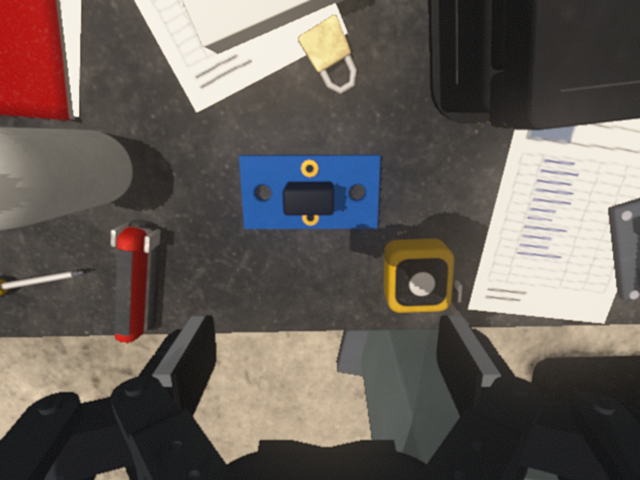

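The wrist view shows the plate square to the tool. Its corners are at about (240,155), (380,155), (380,229) and (245,229), and its holes at (263,192) and (358,192).

Run:
```python
from h import *
z=np.load("w1.npz");cam=(z["K"],z["T"])
C=np.array([ray(cam,p,.01) for p in[(240,155),(380,155),(380,229),(244.5,229.5)]]);print(C.mean(0),[np.linalg.norm(C[i]-C[i-1]) for i in range(4)])
H=np.array([ray(cam,p,.009) for p in[(263,192),(358,192)]]);d=H[0]-H[1];print(H.mean(0),np.linalg.norm(d),np.degrees(np.arctan2(d[1],d[0])))
delta([.490,.3555,.08],11.1)
```

```text
[0.4894269  0.35423164 0.01      ] [np.float64(0.07161908406365881), np.float64(0.1289122054937492), np.float64(0.07118061417991625), np.float64(0.13270153140535287)]
[0.49030116 0.35506374 0.009     ] 0.09040806593477355 101.20727650797241
clock 2.33 eef [0.4833 0.3359 0.2303] rot [1.7994e+02 1.0000e-01 1.1200e+01] F [-0.4 -0.9  0.3] w 0.0856
tool delta cm [ 1.06 -1.81 15.03] roll 0.1
```

```bash
python3 -m jog '[0.52,-0.88,5.3,0,8.54,0.52,-0.88,5.4,0,8.54,0,0,4.5,0,8.54,0,0,0,0,8.54]'
python3 - <<'E'
from h import *
cam,f=snap("wrist","pics/w2.png");np.savez("w1.npz",K=cam[0],T=cam[1])
delta([.490,.355,.02],11.1)
E
```

```text
clock: 2.82
eef_pos: [0.4873, 0.3516, 0.0761]
tool_rot: [179.8, 0.5, 11.0]
contact_force: [-1.3, 0.4, 0.1]
gripper_width: 0.0856
clock 2.88 eef [0.4895 0.3529 0.0787] rot [179.91   0.18  11.01] F [ 0.2 -0.1  0.2] w 0.0856
tool delta cm [ 0.11 -0.2   5.87] roll -0.09
```

View pics/w2.png

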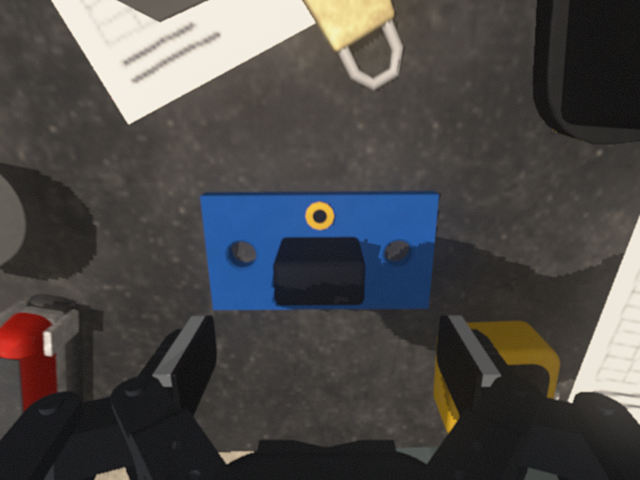

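```bash
python3 - <<'E'
from h import *
z=np.load("w1.npz");cam=(z["K"],z["T"])
H=np.array([ray(cam,p,.01) for p in[(242,253),(398,252.5)]]);d=H[0]-H[1];print(H.mean(0),np.linalg.norm(d),np.degrees(np.arctan2(d[1],d[0])))
C=np.array([ray(cam,p,.01) for p in[(203,195),(438,194),(430,309),(212,310)]]);print(C.mean(0))
delta([.490,.355,.02],11.1)
E
python3 -m jog '[0.11,-0.2,3,0,8.54,0,0,2.9,0,8.54,0,0,0,0,8.54]'
```

```text
[0.49103956 0.35651914 0.01      ] 0.08971507970609897 101.13202616023379
[0.48978812 0.35581179 0.01      ]
clock 2.88 eef [0.4895 0.3529 0.0787] rot [179.91   0.18  11.01] F [ 0.2 -0.1  0.2] w 0.0856
tool delta cm [ 0.11 -0.2   5.87] roll -0.09
clock: 3.25
eef_pos: [0.4912, 0.3562, 0.0211]
tool_rot: [180.0, 0.0, 11.0]
contact_force: [0.2, -0.6, -0.1]
gripper_width: 0.0855
```

```bash
python3 -m jog '[0,0,0,0,4.0,0,0,0,0,4.0,0,0,0,0,4.0,0,0,0,0,4.0]'; python3 -m jog '[0,0,-1,0,4.0,0,0,-4,0,4.0,0,0,-6,0,4.0,0,0,0,0,4.0]';python3 - <<'E'
from h import *
cam,f=snap("wrist","pics/w3.png");delta([.490,.355,.15],29.7)
snap("side","pics/s3.png")
E
```

```text
clock: 3.75
eef_pos: [0.4925, 0.357, 0.0224]
tool_rot: [-180.0, -0.2, 11.1]
contact_force: [-0.4, -1.4, 7.3]
gripper_width: 0.0429
clock: 4.25
eef_pos: [0.4943, 0.3588, 0.1357]
tool_rot: [-179.8, -0.6, 11.0]
contact_force: [-0.2, 0.5, -4.9]
gripper_width: 0.0429
clock 4.3 eef [0.4921 0.3575 0.1326] rot [-179.91   -0.26   11.04] F [-0.3 -0.3 -5.3] w 0.0428
tool delta cm [-0.25  0.2  -1.74] roll -18.66
```

View pics/w3.png

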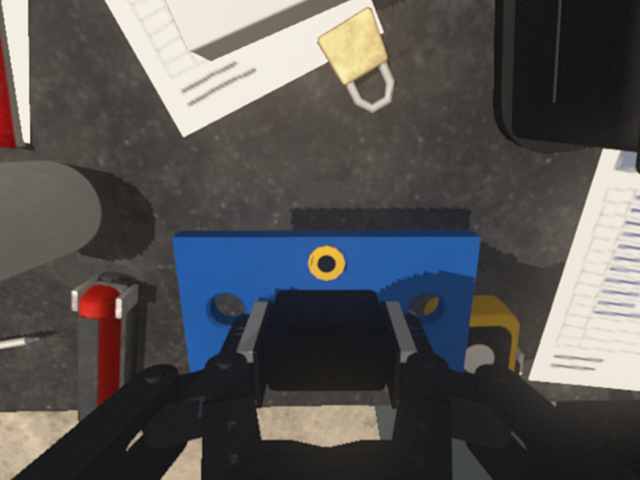

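View pics/s3.png

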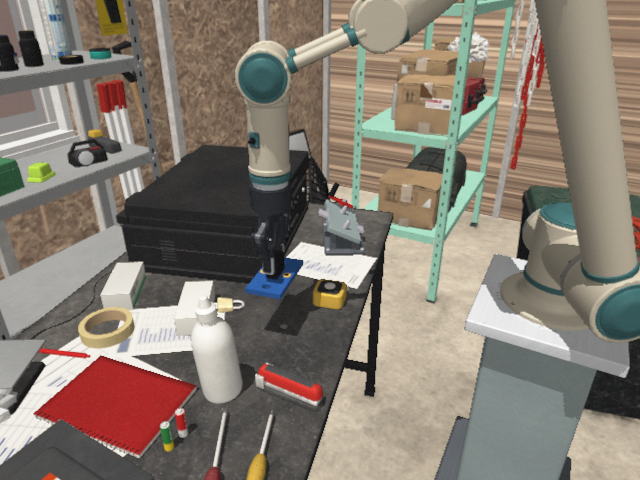

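```bash
python3 -m jog '[-2.2,2.8,-2.2,0,4.0,-2.2,4.8,-2.2,0,4.0,-2.2,5.5,-2.2,0,4.0,-2.2,5.5,-0.2,0,4.0,-2.2,5.5,0,0,4.0]';  python3 -m jog '[0,3.0,0,0,4.0,0,2,0,0,4.0,0,0,0,-9.3,4.0,0,0,0,-9.4,4.0,0,0,0,0,4.0]';python3 - <<'E'
from h import *
cam,f=snap("wrist","pics/w4.png");delta([.44,.05,.2],29.7);np.savez("w4.npz",K=cam[0],T=cam[1])
E
```

```text
clock: 4.97
eef_pos: [0.4272, 0.0981, 0.1961]
tool_rot: [-180.0, 0.2, 11.1]
contact_force: [1.0, -1.1, -3.6]
gripper_width: 0.043
clock: 5.6
eef_pos: [0.4372, 0.0508, 0.1959]
tool_rot: [-179.8, 0.3, 29.6]
contact_force: [-0.3, -0.4, -4.7]
gripper_width: 0.0429
clock 5.65 eef [0.4375 0.0509 0.1963] rot [-179.87    0.21   29.56] F [ 0.5  0.3 -4.6] w 0.0431
tool delta cm [ 0.17  0.2  -0.37] roll -0.14
```

View pics/w4.png

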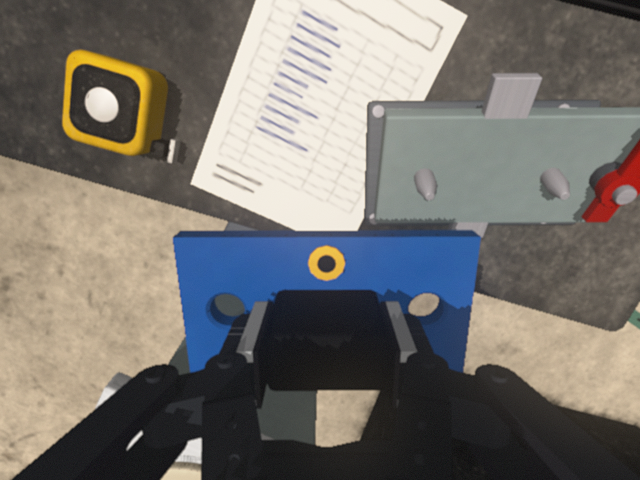

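Run:
```python
import cv2
t=cv2.imread("pics/w4.png")[90:250,350:640]
cv2.imwrite("pics/w4z.png",cv2.resize(t,None,fx=2.75,fy=2.75,interpolation=cv2.INTER_CUBIC))
```

```text
(no output)
```

View pics/w4z.png

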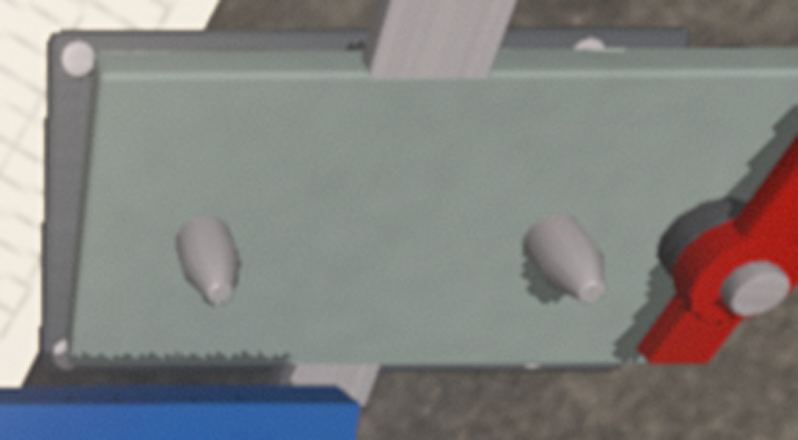

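The pin tips show cleanly in the zoomed wrist view at (220,293) and (592,291), and the bed edge runs parallel to the plate. I'll refine the jig pose with them.

Run:
```python
from h import *
z=np.load("w4.npz");W=(z["K"],z["T"])
w=lambda u,v:(350+(u+.5)/2.75-.5,90+(v+.5)/2.75-.5)
c=lambda u,v:(290+u/6.667-.5,180+v/6.667-.5)
b=lambda u,v:(355+u/6-.5,185+v/6-.5)
L=(0,.045,.024);Rr=(0,-.045,.024)
for nm,obs in dict(wrist=[(W,L,w(220,292)),(W,Rr,w(592,290))],base=[(W,(0,.045,0),w(206,242)),(W,(0,-.045,0),w(553,240))],
 all=[(W,L,w(220,292)),(W,Rr,w(592,290)),(SIDE,L,c(389,270)),(SIDE,Rr,c(372,176)),(TOP,L,b(230,358)),(TOP,Rr,b(421,250))]).items():
  def f(p):
    Rm,t=bedT(*p);return np.concatenate([proj(cm,Rm@np.array(q)+t)-uv for cm,q,uv in obs])
  s=least_squares(f,[.52,-.03,.5],loss='soft_l1');print(nm,s.x,np.degrees(s.x[2]));print(s.fun.round(1))
  Rm,t=bedT(*s.x);print(' tips mid',Rm@[0,0,.024]+t)
```

```text
wrist [ 0.52702663 -0.02851639  0.52291651] 29.960909182674992
[ 0.1  0.  -0.1 -0. ]
 tips mid [ 0.51823922 -0.03358182  0.08375139]
base [ 0.52615505 -0.03019929  0.5227426 ] 29.950944663156854
[-0. -0.  0.  0.]
 tips mid [ 0.51736675 -0.03526319  0.08375139]
all [ 0.52686819 -0.0287284   0.52254818] 29.939805486334336
[ 0.3  0.3 -0.1  0.4  0.   0.2 -0.3 -0.2 -2.1 -1.  -0.9 -1.1]
 tips mid [ 0.51807891 -0.03379059  0.08375139]
```

```bash
python3 - <<'E'
from h import *
z=np.load("w4.npz");W=(z["K"],z["T"])
Rt=R.from_euler('xyz',[180,0,29.56],degrees=True).as_matrix();t=np.array([.4375,.0509,.1963])
for p in [(180,236),(476,236),(327,264),(228,304),(426,304)]:
  q=ray(W,p,.1963-.012);print(p,(Rt.T@(q-t)).round(4))
E
python3 - <<'E'
import cv2
t=cv2.imread("pics/w4.png")[220:400,160:500]
cv2.imwrite("pics/w4y.png",cv2.resize(t,None,fx=2.35,fy=2.35,interpolation=cv2.INTER_CUBIC))
E
```

```text
(180, 236) [ 0.0324 -0.062   0.012 ]
(476, 236) [0.0326 0.062  0.012 ]
(327, 264) [ 0.0199 -0.0004  0.012 ]
(228, 304) [ 0.0006 -0.0444  0.012 ]
(426, 304) [0.0008 0.0437 0.012 ]
```

View pics/w4y.png

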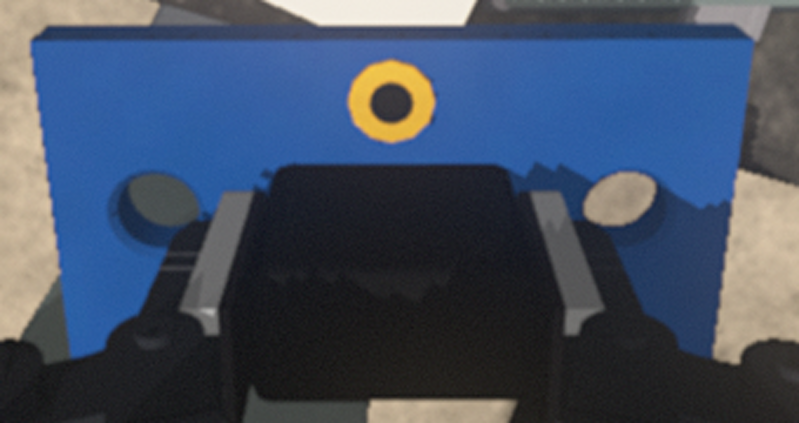

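```bash
python3 -m jog '[-0.1,3.5,0,-0.4,4.0,-0.07,4.5,0,0,4.0,0,3.36,2,0,4.0,0,0,4,0,4.0,0,0,1.5,0,4.0]'; python3 -m jog '[0,0,0.4,0,4.0,0,0,0,0,4.0]';python3 - <<'E'
from h import *
cam,f=snap("wrist","pics/w5.png");snap("side","pics/s5.png");delta([.4921,-.0488,.1057],30);np.savez("w5.npz",K=cam[0],T=cam[1])
E
```

```text
clock: 6.28
eef_pos: [0.4917, -0.048, 0.1201]
tool_rot: [-179.7, 0.3, 30.0]
contact_force: [-1.0, -0.8, -4.3]
gripper_width: 0.0427
clock: 6.52
eef_pos: [0.4948, -0.0482, 0.1197]
tool_rot: [179.9, -0.1, 30.1]
contact_force: [-0.5, -0.5, -4.2]
gripper_width: 0.0433
clock 6.62 eef [ 0.4952 -0.0484  0.1203] rot [ 1.7988e+02 -1.1000e-01  3.0150e+01] F [-0.3 -0.3 -3.8] w 0.0427
tool delta cm [-0.3  -0.12  1.46] roll 0.15
```

View pics/w5.png

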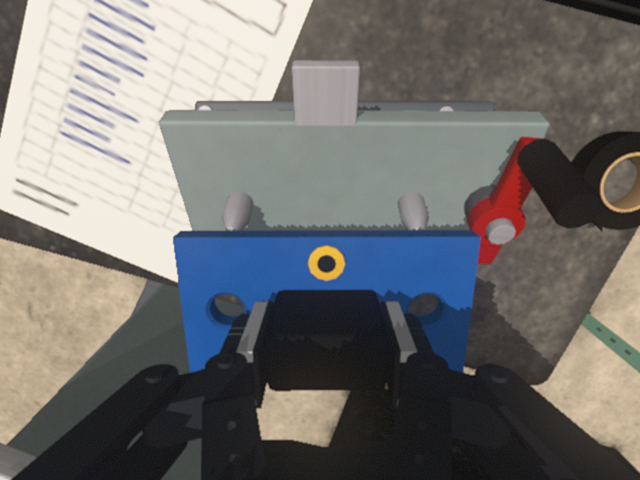

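View pics/s5.png

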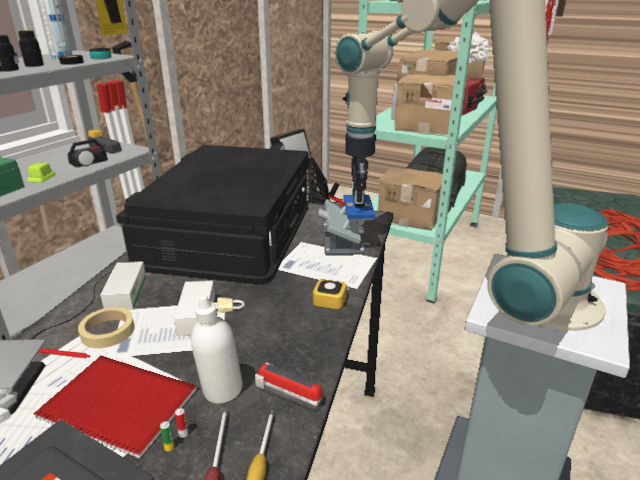

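```bash
python3 -m jog '[-0.3,-0.1,1.0,-0.1,4.0,0,0,0.3,0,4.0,0,0,0,0,4.0]'; python3 -m jog '[-0.1,0,0.2,0,4.0,-0.1,0,0.2,0,4.0]'; python3 -m jog '[-0.1,0,0.2,0,4.0,-0.1,0,0.2,0,4.0]'
```

```text
clock: 7.0
eef_pos: [0.4905, -0.0489, 0.1063]
tool_rot: [-180.0, 0.0, 30.2]
contact_force: [-2.6, 1.6, 0.9]
gripper_width: 0.0432
clock: 7.25
eef_pos: [0.4902, -0.0492, 0.105]
tool_rot: [180.0, -0.2, 30.2]
contact_force: [-8.3, 4.8, 27.3]
gripper_width: 0.0431
clock: 7.5
eef_pos: [0.4874, -0.0508, 0.1017]
tool_rot: [180.0, -0.1, 30.2]
contact_force: [-12.0, 1.1, 24.9]
gripper_width: 0.0434
```

```bash
python3 -m jog '[-0.1,0,0.25,0,4.0,-0.1,0,0.25,0,4.0]'
python3 - <<'E'
from h import *
cam,f=snap("side","pics/s6.png");delta([.4921,-.0488,.1057],30)
import cv2
cv2.imwrite("pics/s6z.png",cv2.resize(f[140:260,290:400,::-1],None,fx=5,fy=5,interpolation=cv2.INTER_CUBIC))
snap("wrist","pics/w6.png")
E
```

```text
clock: 7.75
eef_pos: [0.484, -0.0527, 0.0964]
tool_rot: [180.0, 0.2, 30.3]
contact_force: [-15.0, -2.0, 29.4]
gripper_width: 0.0431
clock 7.8 eef [ 0.4837 -0.0528  0.096 ] rot [179.98   0.19  30.29] F [-14.5  -1.2  26.2] w 0.043
tool delta cm [ 0.92  0.07 -0.97] roll 0.29
```

View pics/s6z.png

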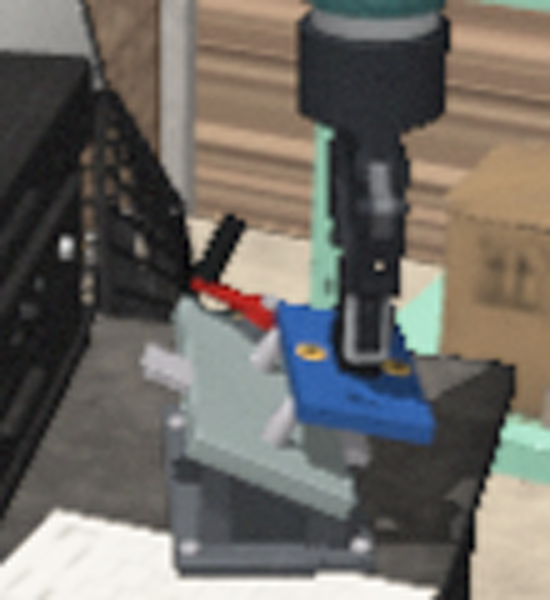

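View pics/w6.png

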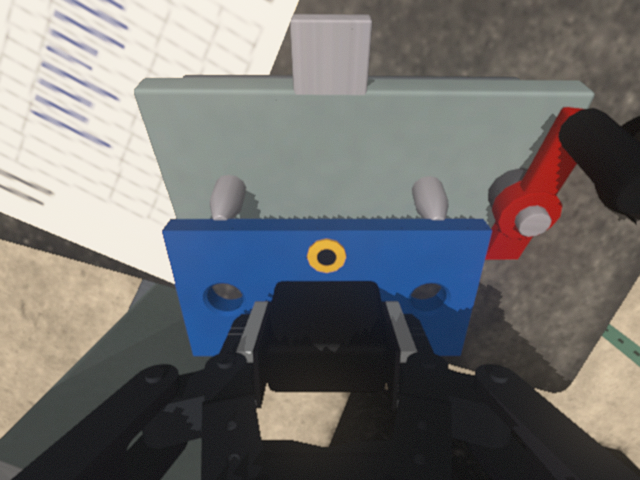

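It tips as predicted, and I estimate about 17° so far. I'll continue.

```bash
python3 -m jog '[-0.1,0,0.25,0,4.0,-0.1,0,0.25,0,4.0,0,0,0,0,4.0]'
python3 - <<'E'
from h import *
cam,f=snap("side","pics/s7.png");delta([.4921,-.0488,.1057],30)
import cv2
cv2.imwrite("pics/s7z.png",cv2.resize(f[140:260,290:400,::-1],None,fx=5,fy=5,interpolation=cv2.INTER_CUBIC))
cam,_=snap("wrist","pics/w7.png");np.savez("w7.npz",K=cam[0],T=cam[1])
E
```

```text
clock: 8.22
eef_pos: [0.4812, -0.0542, 0.0908]
tool_rot: [180.0, 0.3, 30.3]
contact_force: [-14.6, -3.8, 24.2]
gripper_width: 0.0433
clock 8.28 eef [ 0.4812 -0.0543  0.0908] rot [-180.      0.3    30.31] F [-14.9  -2.6  24.2] w 0.0433
tool delta cm [ 1.21  0.08 -1.5 ] roll 0.31
```

View pics/s7z.png

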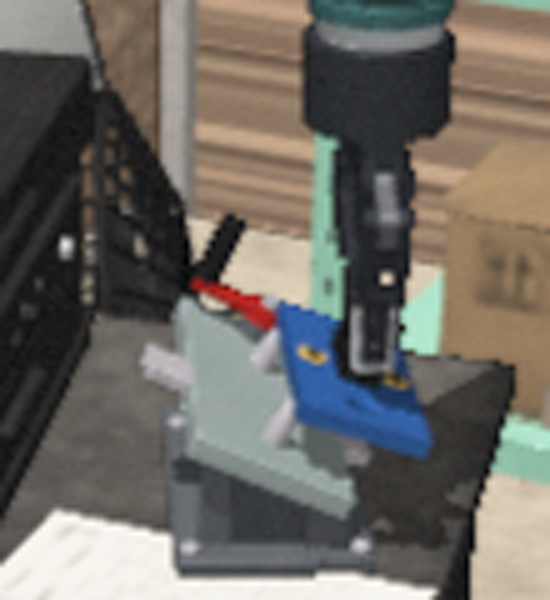

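View pics/w7.png

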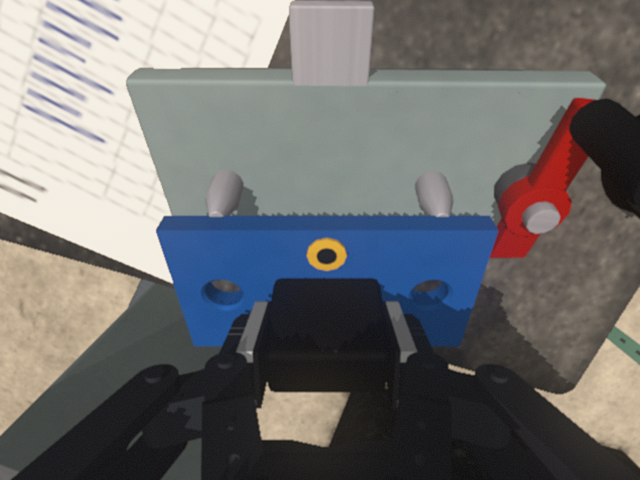

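Run:
```python
import cv2
t=cv2.imread("pics/w7.png")[200:360,150:510]
cv2.imwrite("pics/w7z.png",cv2.resize(t,None,fx=2.2,fy=2.2,interpolation=cv2.INTER_CUBIC))
```

```text
(no output)
```

View pics/w7z.png

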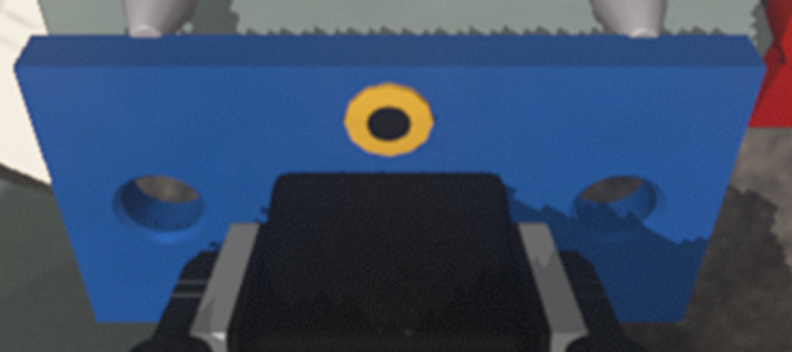

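```bash
cat > fit.py <<'E'
from h import *
def fitplate(W,pts,tcp,rpy):
    """pts: list of (plate xyz, uv). plate frame: x = tool x, y = -tool y, z=-tool z"""
    Rt=R.from_euler('xyz',rpy,degrees=True).as_matrix();F=Rt@np.diag([1,-1,-1.])
    def f(p):
        Rp=R.from_euler('yz',[-p[0],p[4]],degrees=True).as_matrix()
        Pm=F@Rp
        c=np.array(tcp)+F@np.array(p[1:4])/1000
        return np.concatenate([proj(W,Pm@np.array(q)+c)-uv for q,uv in pts])
    s=least_squares(f,[10,0,0,-22,0],loss='soft_l1')
    print("tilt %.1f  centre in tool-level frame mm x %.1f y %.1f z %.1f  yaw %.2f"%tuple(s.x),s.fun.round(1))
    Rp=R.from_euler('yz',[-s.x[0],s.x[4]],degrees=True).as_matrix()
    c=np.array(tcp)+F@np.array(s.x[1:4])/1000
    print("underside centre world",c.round(4)," axis z",(F@Rp)[:,2].round(3))
    return s.x
E
python3 - <<'E'
from fit import *
z=np.load("w7.npz");W=(z["K"],z["T"])
w=lambda u,v:np.array([150+(u+.5)/2.2-.5,200+(v+.5)/2.2-.5])
pts=[((.035,.065,.01),w(14,68)),((.035,-.065,.01),w(767,67)),((.035,.065,0),w(33,36)),((.035,-.065,0),w(748,36)),((-.035,.065,.01),w(98,321)),((-.035,-.065,.01),w(684,320)),((0,.045,.01),w(159,203)),((0,-.045,.01),w(617,203))]
fitplate(W,pts,[.4812,-.0543,.0908],[180,.3,30.31])
E
```

```text
tilt 19.5  centre in tool-level frame mm x 10.0 y 0.3 z -18.7  yaw 0.06 [-0.3 -0.2  0.  -0.1 -0.2 -0.5 -0.1 -0.8  0.2 -0.3 -1.2 -0.1  1.6  3.2
  0.3  3. ]
underside centre world [ 0.4896 -0.0491  0.072 ]  axis z [-0.283 -0.166  0.945]
```

```bash
python3 -m jog '[0,0,-0.7,0,4.0,1.0,0,0,-0.3,4.0,0,0,0.3,0,4.0,0,0,0.2,0,4.0,0,0,0,0,4.0]'; python3 -m jog '[0,0,0.3,0,4.0,0,0,0.2,0,4.0,0,0,0,0,4.0]';python3 - <<'E'
from h import *
import cv2
cam,f=snap("wrist","pics/w8.png");np.savez("w8.npz",K=cam[0],T=cam[1]);delta([.4921,-.0488,.0905],30)
cv2.imwrite("pics/w8z.png",cv2.resize(f[200:360,150:510,::-1],None,fx=2.2,fy=2.2,interpolation=cv2.INTER_CUBIC))
E
```

```text
clock: 8.95
eef_pos: [0.4918, -0.0495, 0.0942]
tool_rot: [179.9, 0.2, 30.6]
contact_force: [-16.5, -4.6, 35.1]
gripper_width: 0.0427
clock: 9.32
eef_pos: [0.4899, -0.0505, 0.0891]
tool_rot: [179.9, 0.4, 30.7]
contact_force: [-20.2, -7.9, 37.6]
gripper_width: 0.043
clock 9.38 eef [ 0.49   -0.0505  0.0891] rot [179.87   0.44  30.7 ] F [-19.9  -7.8  37.1] w 0.0429
tool delta cm [ 0.27 -0.04 -0.14] roll 0.7
```

View pics/w8z.png

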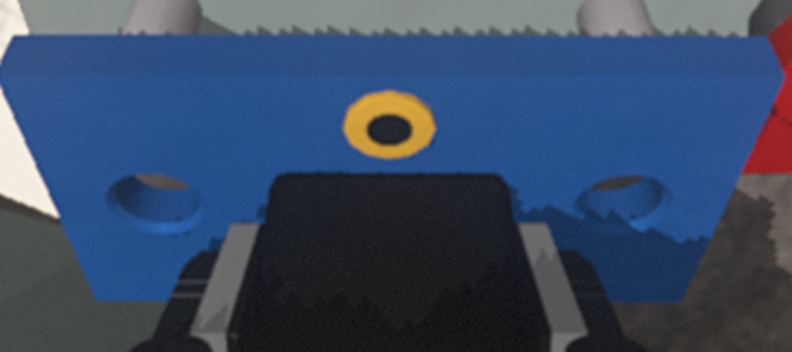

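Run:
```python
from fit import *
z=np.load("w8.npz");W=(z["K"],z["T"])
w=lambda u,v:np.array([150+(u+.5)/2.2-.5,200+(v+.5)/2.2-.5])
pts=[((.035,.065,.01),w(-1,75)),((.035,-.065,.01),w(784,75)),((.035,.065,0),w(15,36)),((.035,-.065,0),w(769,37)),((-.035,.065,.01),w(96,301)),((-.035,-.065,.01),w(684,301))]
fitplate(W,pts,[.490,-.0505,.0891],[179.87,.44,30.7])
```

```text
tilt 26.6  centre in tool-level frame mm x 13.4 y 0.0 z -15.5  yaw -0.05 [-0.9  0.1  1.1  0.4  0.4 -0.4 -0.8 -0.6  1.3  0.2 -0.8  0.3]
underside centre world [ 0.5014 -0.0437  0.0735]  axis z [-0.38  -0.223  0.898]
```

Tilt is 26.6° under load, which is close to 25°. I'll lift, correct the yaw, move to 28 mm above the seat along its normal, and recheck.

```bash
python3 -m jog '[0,0,-1.4,0.7,4.0,0.9,0,0,0,4.0,0.85,0,0,0,4.0,0,0,0,0,4.0]';python3 - <<'E'
from h import *
import cv2
cam,f=snap("wrist","pics/w9.png");np.savez("w9.npz",K=cam[0],T=cam[1]);delta([.505,-.0414,.1029],30)
cv2.imwrite("pics/w9z.png",cv2.resize(f[100:360,110:550,::-1],None,fx=1.8,fy=1.8,interpolation=cv2.INTER_CUBIC))
_,f=snap("side","pics/s9.png")
cv2.imwrite("pics/s9z.png",cv2.resize(f[140:260,290:400,::-1],None,fx=5,fy=5,interpolation=cv2.INTER_CUBIC))
E
```

```text
clock: 9.88
eef_pos: [0.5089, -0.0387, 0.098]
tool_rot: [-180.0, 0.0, 29.9]
contact_force: [0.1, -0.4, -3.6]
gripper_width: 0.0427
clock 9.93 eef [ 0.5082 -0.0389  0.098 ] rot [-1.7993e+02  8.0000e-02  2.9890e+01] F [-0.9 -0.1 -4.1] w 0.0432
tool delta cm [-0.41  0.06 -0.49] roll -0.11
```

View pics/w9z.png

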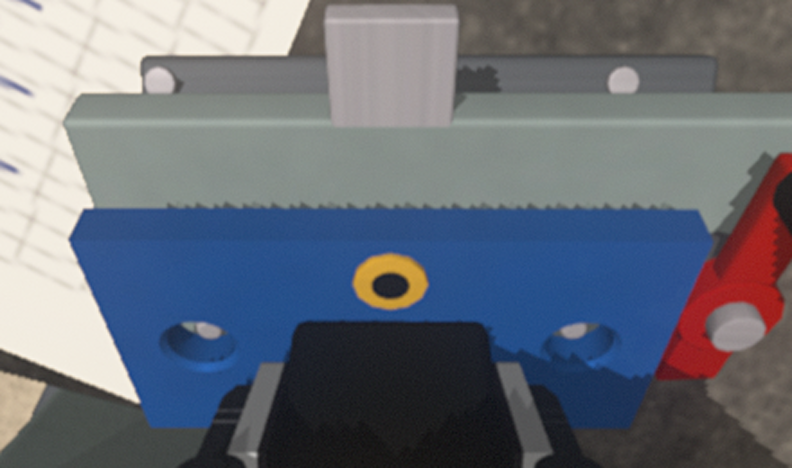

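View pics/s9z.png

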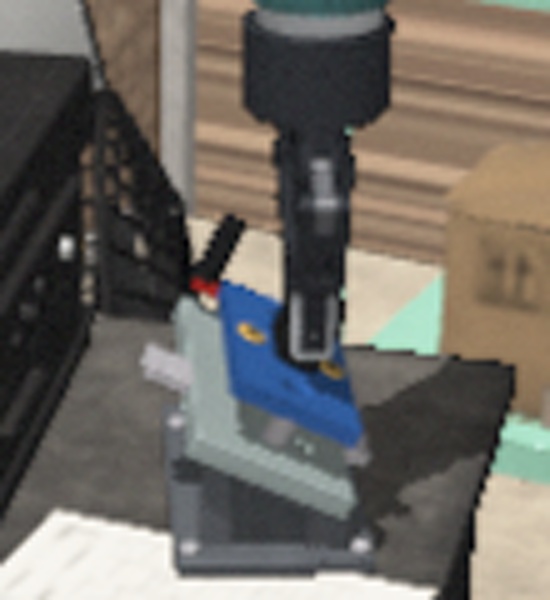

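```bash
cat > f9.py <<'E'
from fit import *
z=np.load("w9.npz");W=(z["K"],z["T"])
w=lambda u,v:np.array([110+(u+.5)/1.8-.5,100+(v+.5)/1.8-.5])
pts=[((.035,.065,.01),w(69,241)),((.035,-.065,.01),w(713,241)),((.035,.065,0),w(84,210)),((.035,-.065,0),w(697,210)),((-.035,.065,.01),w(149,427)),((-.035,-.065,.01),w(631,427))]
tcp=[.5082,-.0389,.098];s=fitplate(W,pts,tcp,[180,0.08,29.89])
c=np.array(tcp)+R.from_euler('xyz',[180,0.08,29.89],degrees=True).as_matrix()@np.diag([1,-1,-1])@s[1:4]/1000
Rm,t=bedT(.5269,-.0287,np.radians(29.95))
print("in bed frame mm",(Rm.T@(c-t)*1000).round(1))
for q in[(0,.045,.024),(0,-.045,.024)]:
  p=proj(W,Rm@np.array(q)+t);print("tip predicted zoom px",((p+.5-[110,100])*1.8-.5).round(0))
E
python3 f9.py
```

```text
tilt 26.3  centre in tool-level frame mm x 14.0 y 0.2 z -15.6  yaw 0.01 [-0.3  0.3 -0.   0.3 -0.  -0.6  0.2 -0.6  1.6  0.3 -1.   0.3]
underside centre world [ 0.5202 -0.0318  0.0824]  axis z [-0.383 -0.22   0.897]
in bed frame mm [ 2.   0.7 21.6]
tip predicted zoom px [211. 329.]
tip predicted zoom px [576. 329.]
```

The tips show through both holes. In the bed frame the plate is 2 mm too far up the slope, about −0.2 mm off in y, and 21.6 mm above the bed. I'll correct x and insert along the bed normal.

```bash
python3 -m jog '[-0.19,0,-0.08,0,4.0,0,0,0,0,4.0,0.21,0,0.45,0,4.0,0,0,0,0,4.0]';python3 -m jog '[0.13,0,0.27,0,4.0,0.13,0,0.27,0,4.0,0,0,0,0,4.0]'
python3 - <<'E'
from h import *
import cv2
cam,f=snap("wrist","pics/w10.png");np.savez("w10.npz",K=cam[0],T=cam[1]);delta([.5082,-.0389,.098],30)
cv2.imwrite("pics/w10z.png",cv2.resize(f[100:360,110:550,::-1],None,fx=1.8,fy=1.8,interpolation=cv2.INTER_CUBIC))
E
```

```text
clock: 10.48
eef_pos: [0.5081, -0.0392, 0.095]
tool_rot: [-180.0, 0.0, 29.8]
contact_force: [-0.5, -0.7, -3.6]
gripper_width: 0.0427
clock: 10.85
eef_pos: [0.5104, -0.0379, 0.0897]
tool_rot: [-180.0, 0.0, 29.8]
contact_force: [-0.4, -0.4, -4.4]
gripper_width: 0.0429
clock 10.9 eef [ 0.5105 -0.038   0.0898] rot [-1.7999e+02  2.0000e-02  2.9840e+01] F [ 0.5  0.1 -4.4] w 0.0433
tool delta cm [-0.25 -0.03 -0.82] roll -0.16
```

View pics/w10z.png

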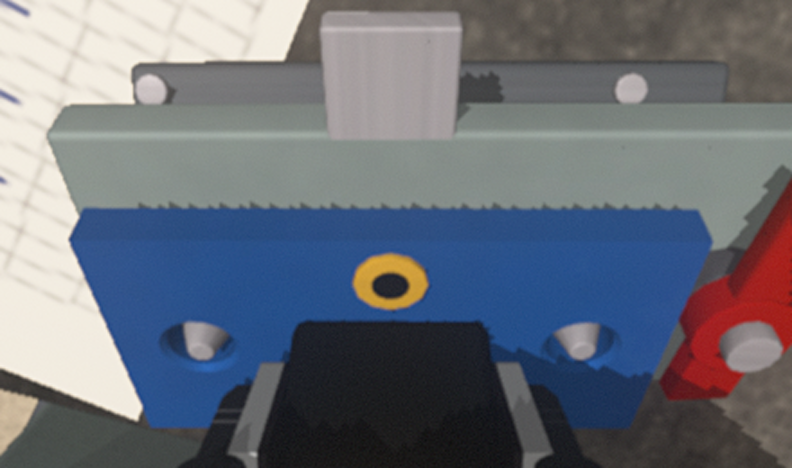

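```bash
python3 -m jog '[0.11,0,0.27,0,4.0,0.12,0,0.27,0,4.0,0,0,0,0,4.0]';python3 -m jog '[0.12,0,0.27,0,4.0,0,0,0,0,4.0]'; python3 -m jog '[0.12,0,0.27,0,4.0,0,0,0,0,4.0]'
```

```text
clock: 11.28
eef_pos: [0.5124, -0.0368, 0.0843]
tool_rot: [-180.0, 0.0, 29.8]
contact_force: [-0.1, 0.3, -4.9]
gripper_width: 0.0431
clock: 11.52
eef_pos: [0.5135, -0.0362, 0.0816]
tool_rot: [-180.0, 0.0, 29.8]
contact_force: [-0.5, 1.0, -4.5]
gripper_width: 0.0432
clock: 11.78
eef_pos: [0.5146, -0.0356, 0.0789]
tool_rot: [-180.0, 0.0, 29.8]
contact_force: [1.3, -0.2, -4.2]
gripper_width: 0.043
```

```bash
python3 -m jog '[0.05,0,0.12,0,4.0,0,0,0,0,4.0]';python3 -m jog '[0.05,0,0.12,0,4.0,0,0,0,0,4.0]'; python3 -m jog '[0.04,0,0.1,0,4.0,0,0,0,0,4.0]'
```

```text
clock: 12.02
eef_pos: [0.515, -0.0355, 0.0783]
tool_rot: [180.0, 0.0, 29.8]
contact_force: [-0.8, 0.1, -0.1]
gripper_width: 0.0429
clock: 12.28
eef_pos: [0.5152, -0.0354, 0.0782]
tool_rot: [180.0, 0.0, 29.9]
contact_force: [-3.3, -1.7, 9.4]
gripper_width: 0.0428
clock: 12.52
eef_pos: [0.5153, -0.0353, 0.0781]
tool_rot: [180.0, 0.1, 29.9]
contact_force: [-4.7, -1.4, 15.4]
gripper_width: 0.0433
```

```bash
python3 -m jog '[0,0,0,0,5.0,0,0,0,0,5.0,0,0,0,0,5.0]'
python3 - <<'E'
from h import *
import cv2
cam,f=snap("wrist","pics/w11.png");np.savez("w11.npz",K=cam[0],T=cam[1]);delta([.5082,-.0389,.098],30)
cv2.imwrite("pics/w11z.png",cv2.resize(f[100:360,110:550,::-1],None,fx=1.8,fy=1.8,interpolation=cv2.INTER_CUBIC))
_,f=snap("side","pics/s11.png")
cv2.imwrite("pics/s11z.png",cv2.resize(f[140:260,290:400,::-1],None,fx=5,fy=5,interpolation=cv2.INTER_CUBIC))
E
```

```text
clock: 12.9
eef_pos: [0.5161, -0.035, 0.0757]
tool_rot: [180.0, -0.0, 29.8]
contact_force: [1.2, 0.1, 0.3]
gripper_width: 0.05
clock 12.95 eef [ 0.516  -0.0349  0.0756] rot [180.    -0.    29.83] F [-0.8  0.6  0.1] w 0.0502
tool delta cm [-0.87 -0.04 -2.24] roll -0.17
```

View pics/w11z.png

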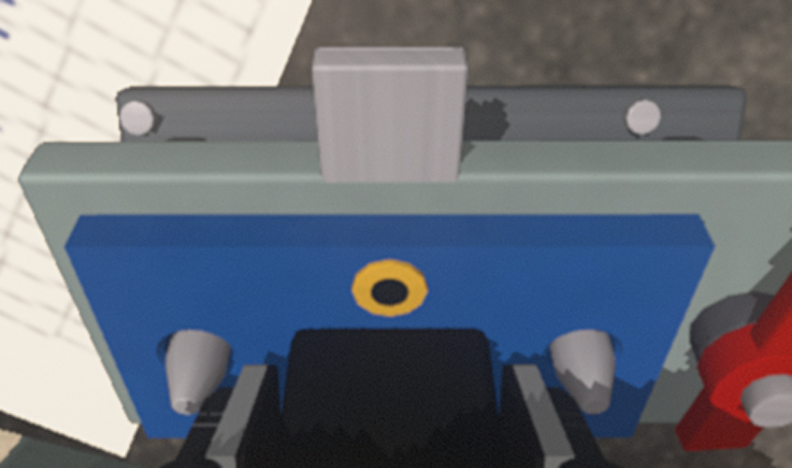

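View pics/s11z.png

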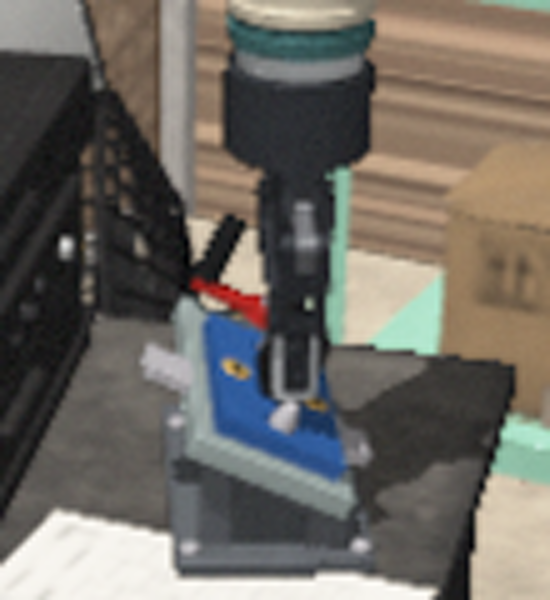

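```bash
cat > f11.py <<'E'
from fit import *
z=np.load("w11.npz");W=(z["K"],z["T"])
w=lambda u,v:np.array([110+(u+.5)/1.8-.5,100+(v+.5)/1.8-.5])
pts=[((.035,.065,.01),w(66,248)),((.035,-.065,.01),w(714,247)),((.035,.065,0),w(83,215)),((.035,-.065,0),w(697,215)),((-.035,.065,.01),w(143,437)),((-.035,-.065,.01),w(637,437))]
tcp=[.516,-.0349,.0756];rp=[180,0.0,29.83];s=fitplate(W,pts,tcp,rp)
c=np.array(tcp)+R.from_euler('xyz',rp,degrees=True).as_matrix()@np.diag([1,-1,-1])@s[1:4]/1000
Rm,t=bedT(.5269,-.0287,np.radians(29.95))
print("in bed frame mm",(Rm.T@(c-t)*1000).round(1))
for q in[(0,.045,.024),(0,-.045,.024),(.035,.065,.01),(.035,-.065,.01),(-.035,.065,.01),(.035,.065,0)]:
  p=proj(W,Rm@np.array(q)+t);print(q,((p+.5-[110,100])*1.8-.5).round(0))
E
python3 f11.py
```

```text
tilt 25.0  centre in tool-level frame mm x 11.9 y 0.4 z -13.8  yaw 0.02 [ 0.  -0.4 -0.  -0.  -0.5  0.1  0.5 -0.1  3.3  0.4 -3.4  0.2]
underside centre world [ 0.5262 -0.0286  0.0618]  axis z [-0.366 -0.21   0.907]
in bed frame mm [-0.6  0.4  0.1]
(0, 0.045, 0.024) [188. 405.]
(0, -0.045, 0.024) [597. 404.]
(0.035, 0.065, 0.01) [ 67. 245.]
(0.035, -0.065, 0.01) [717. 244.]
(-0.035, 0.065, 0.01) [150. 437.]
(0.035, 0.065, 0) [ 83. 213.]
```

Plate fit: tilt 25.0°, 0.1 mm above the bed, and in-plane within 0.6 mm, so it is flush. I'll withdraw upwards and look at the cam.

```bash
python3 -m jog '[0,0,-1.5,0,5.0,0,0,-5,0,5.0,0,0,-6,0,5.0,0,0,0,0,5.0]'; python3 -m jog '[0,4,0,-0.1,5.0,0,4,0,0,5.0,0,0,0,0,5.0]'
python3 - <<'E'
from h import *
import cv2
cam,f=snap("wrist","pics/w12.png");np.savez("w12.npz",K=cam[0],T=cam[1]);delta([.5082,-.0389,.098],30)
E
```

```text
clock: 13.5
eef_pos: [0.5195, -0.0357, 0.2069]
tool_rot: [179.5, -0.5, 29.8]
contact_force: [0.8, 0.2, -0.6]
gripper_width: 0.05
clock: 13.88
eef_pos: [0.5566, -0.1065, 0.2001]
tool_rot: [180.0, 0.0, 29.8]
contact_force: [0.4, -0.1, 0.3]
gripper_width: 0.05
clock 13.93 eef [ 0.5555 -0.105   0.2   ] rot [-1.7992e+02  6.0000e-02  2.9830e+01] F [-0.2  0.3 -0.5] w 0.0498
tool delta cm [-0.8  -8.07 10.21] roll -0.17
```

View pics/w12.png

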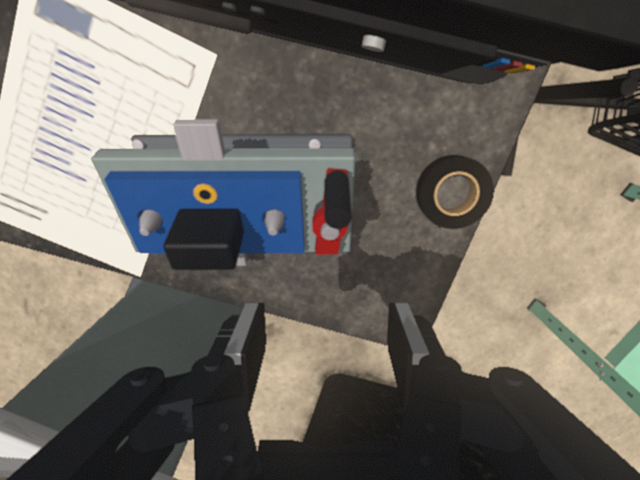

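Run:
```python
import cv2
from h import *
t=cv2.imread("pics/w12.png")[130:270,260:400]
cv2.imwrite("pics/w12z.png",cv2.resize(t,None,fx=4,fy=4,interpolation=cv2.INTER_CUBIC))
z=np.load("w12.npz");W=(z["K"],z["T"])
Rm,t=bedT(.5266,-.0284,np.radians(29.9))
pz=lambda q:((proj(W,Rm@np.array(q)+t)+.5-[260,130])*4-.5).round(0)
print("pin",pz((0,-.045,.024)))
for a in(0,.08,.16,.24):
  print(a,[pz((.04*np.cos(a),-.085-.04*np.sin(a),h)) for h in(.0195,.0575)],"grip",Rm@[.04*np.cos(a),-.085-.04*np.sin(a),.0395]+t)
```

```text
pin [ 54. 408.]
0 [array([284., 202.]), array([286., 356.])] grip [ 0.585927   -0.09233636  0.11470389]
0.08 [array([304., 203.]), array([309., 357.])] grip [ 0.58741994 -0.09516527  0.11464982]
0.16 [array([324., 205.]), array([331., 359.])] grip [ 0.58870231 -0.09809167  0.11448797]
0.24 [array([343., 208.]), array([353., 362.])] grip [ 0.58976591 -0.10109686  0.11421936]
```

View pics/w12z.png

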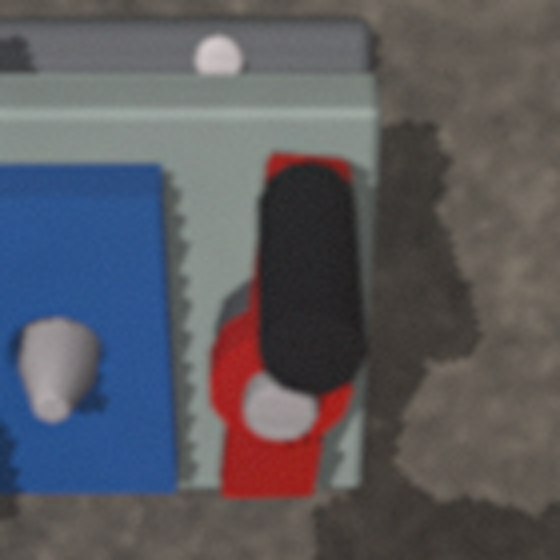

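Run:
```python
from h import *
z=np.load("w12.npz");W=(z["K"],z["T"])
for p in[(300,30),(380,62),(450,78)]:
  for zz in(0,.05): print(p,zz,ray(W,p,zz).round(3))
for p in[(472,150),(380,190)]:
  for zz in(0.05,.15): print("top",p,zz,ray(TOP,p,zz).round(3))
delta([.5863,-.0962,.104],30)
```

```text
(300, 30) 0 [ 0.671 -0.017  0.   ]
(300, 30) 0.05 [ 0.664 -0.024  0.05 ]
(380, 62) 0 [ 0.683 -0.084  0.   ]
(380, 62) 0.05 [ 0.675 -0.081  0.05 ]
(450, 78) 0 [ 0.701 -0.14   0.   ]
(450, 78) 0.05 [ 0.69  -0.129  0.05 ]
top (472, 150) 0.05 [ 0.738 -0.2    0.05 ]
top (472, 150) 0.15 [ 0.706 -0.173  0.15 ]
top (380, 190) 0.05 [0.632 0.028 0.05 ]
top (380, 190) 0.15 [0.608 0.037 0.15 ]
clock 13.93 eef [ 0.5555 -0.105   0.2   ] rot [-1.7992e+02  6.0000e-02  2.9830e+01] F [-0.2  0.3 -0.5] w 0.0498
tool delta cm [3.12 0.79 9.59] roll -0.17
```

```bash
python3 -m jog '[3.1,0.8,0,-0.2,4.0,0,0,3,0,4.0,0,0,0,0,4.0]'
python3 - <<'E'
from h import *
import cv2
cam,f=snap("wrist","pics/w13.png");np.savez("w13.npz",K=cam[0],T=cam[1]);delta([.5863,-.0962,.104],30)
E
```

```text
clock: 14.3
eef_pos: [0.5839, -0.0941, 0.1683]
tool_rot: [-179.7, 0.3, 30.2]
contact_force: [-0.1, 0.0, -0.4]
gripper_width: 0.0401
clock 14.35 eef [ 0.5849 -0.0946  0.1698] rot [-1.7983e+02  1.5000e-01  3.0180e+01] F [ 1.  -0.1 -0.1] w 0.0399
tool delta cm [0.06 0.23 6.58] roll 0.18
```

View pics/w13.png

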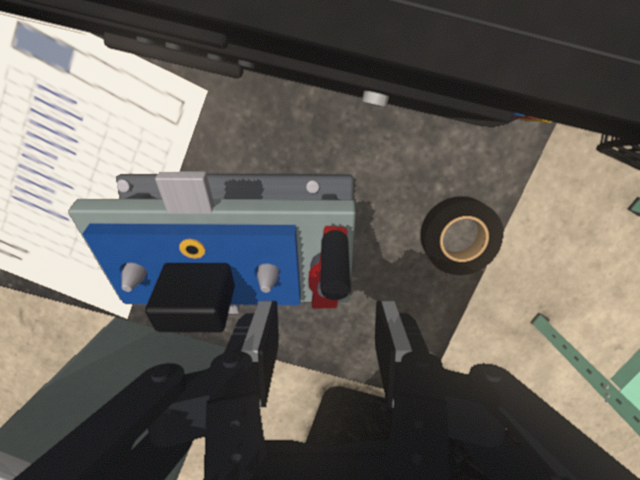

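```bash
python3 -m jog '[0.06,0.2,3.5,0.1,4.0,0,0,3.1,0,4.0,0,0,0,0,4.0]'
python3 - <<'E'
from h import *
import cv2
cam,f=snap("wrist","pics/w14.png");np.savez("w14.npz",K=cam[0],T=cam[1]);delta([.5863,-.0962,.104],30)
E
```

```text
clock: 14.72
eef_pos: [0.5862, -0.0965, 0.1038]
tool_rot: [-179.8, 0.2, 30.0]
contact_force: [0.5, 0.1, -0.2]
gripper_width: 0.04
clock 14.78 eef [ 0.5877 -0.097   0.1053] rot [-1.7997e+02  3.0000e-02  3.0030e+01] F [-0.1  1.1  0.4] w 0.0398
tool delta cm [-0.08 -0.14  0.13] roll 0.03
```

View pics/w14.png

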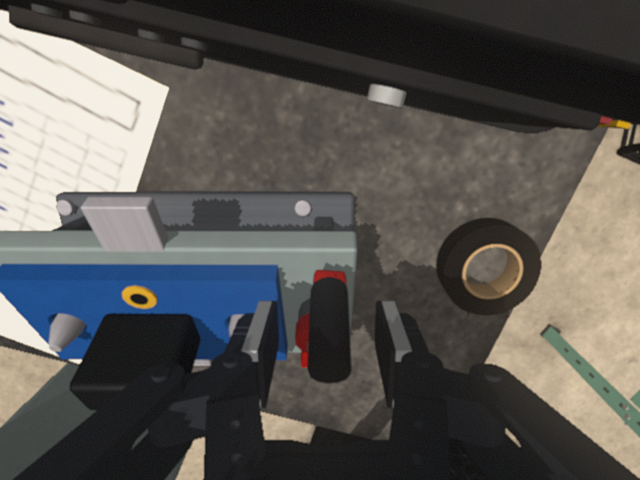

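```bash
python3 -m jog '[0,0,0,0,1.2,0,0,0,0,1.2,0,0,0,0,1.2,0,0,0,0,1.2]'
python3 - <<'E'
from h import *
import cv2
cam,f=snap("wrist","pics/w15.png");np.savez("w15.npz",K=cam[0],T=cam[1]);delta([.5863,-.0962,.104],30)
E
```

```text
clock: 15.28
eef_pos: [0.5892, -0.0972, 0.107]
tool_rot: [179.9, -0.2, 30.0]
contact_force: [0.0, 1.0, 6.7]
gripper_width: 0.014
clock 15.32 eef [ 0.5892 -0.0972  0.107 ] rot [ 1.7987e+02 -1.6000e-01  3.0020e+01] F [-0.7  0.7  7.3] w 0.0139
tool delta cm [-0.2  -0.23  0.3 ] roll 0.02
```

View pics/w15.png

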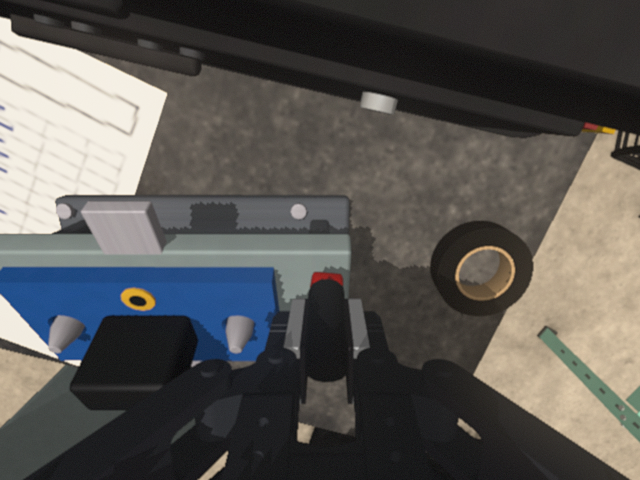

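Run:
```python
from h import *
from bench import manip
p=manip.observe()["eef_pos"]
Rm,t=bedT(.5266,-.0284,np.radians(29.9))
q=Rm.T@(p-t)*1000;print("tcp bed",q.round(1))
for s in(-11,11):
  d=np.array([s*.866,s*.5,0])/1000;print(s,(Rm.T@(p+d-t)*1000).round(1))
q2=Rm.T@(p+[0,0,.012]-t)*1000;print("pad mid",q2.round(1))
a0=.09
A=np.linspace(a0,1.60,16)
X=40*np.cos(A);Y=40*np.sin(A)
for i in range(15):print(A[i+1].round(2),(.09063*(X[i+1]-X[i])).round(2),((Y[i+1]-Y[i])/10).round(2),(-.04226*(X[i+1]-X[i])).round(2))
```

```text
tcp bed [ 37.1 -90.9  32.4]
-11 [ 27.2 -90.9  37. ]
11 [ 47.1 -90.8  27.7]
pad mid [ 42.2 -90.9  43.2]
0.19 -0.05 0.4 0.02
0.29 -0.09 0.39 0.04
0.39 -0.12 0.38 0.06
0.49 -0.16 0.36 0.07
0.59 -0.19 0.34 0.09
0.69 -0.22 0.32 0.1
0.79 -0.25 0.3 0.12
0.9 -0.27 0.27 0.13
1.0 -0.3 0.24 0.14
1.1 -0.32 0.2 0.15
1.2 -0.33 0.17 0.16
1.3 -0.35 0.13 0.16
1.4 -0.36 0.09 0.17
1.5 -0.36 0.05 0.17
1.6 -0.36 0.01 0.17
```

```bash
python3 -m jog '[-0.05,0.2,0.02,0,1.2,-0.09,0.39,0.04,0,1.2,-0.12,0.38,0.06,0,1.2,-0.16,0.36,0.07,0,1.2]';python3 -m jog '[-0.19,0.34,0.09,0,1.2,-0.22,0.32,0.10,0,1.2]'
python3 - <<'E'
from h import *
from bench import manip
import cv2
cam,f=snap("wrist","pics/w16.png");delta([.5863,-.0962,.104],30)
Rm,t=bedT(.5266,-.0284,np.radians(29.9));print((Rm.T@(manip.observe()["eef_pos"]+[0,0,.012]-t)*1000).round(1))
E
```

```text
clock: 15.82
eef_pos: [0.5925, -0.104, 0.1065]
tool_rot: [-179.5, -0.6, 29.8]
contact_force: [0.2, 15.6, 13.6]
gripper_width: 0.0139
clock: 16.08
eef_pos: [0.5921, -0.1133, 0.1042]
tool_rot: [-179.7, -0.5, 29.9]
contact_force: [1.6, 10.9, 12.1]
gripper_width: 0.0142
clock 16.12 eef [ 0.5922 -0.1139  0.104 ] rot [-179.71   -0.46   29.85] F [-1.  11.9 12. ] w 0.0138
tool delta cm [ 0.37 -1.83  0.02] roll -0.15
[  35.7 -106.8   43. ]
```

View pics/w16.png

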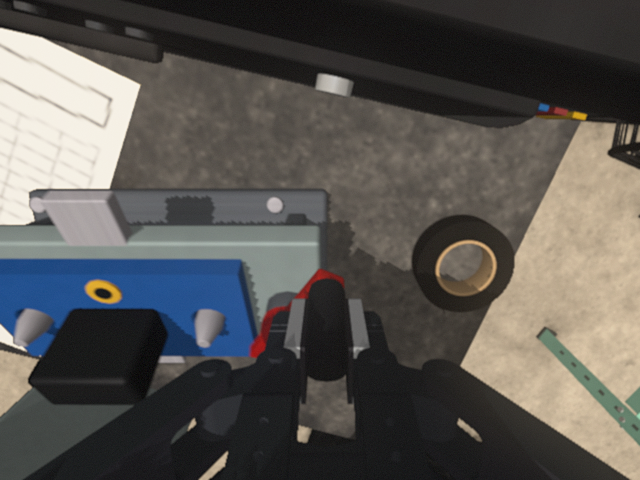

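```bash
python3 -m jog '[-0.25,0.30,0.12,0,1.2,-0.27,0.27,0.13,0,1.2,-0.30,0.24,0.14,0,1.2]';python3 -m jog '[-0.32,0.20,0.15,0,1.2,-0.33,0.17,0.16,0,1.2]'
python3 - <<'E'
from h import *
from bench import manip
import cv2
cam,f=snap("wrist","pics/w17.png");delta([.5863,-.0962,.104],30)
Rm,t=bedT(.5266,-.0284,np.radians(29.9));print((Rm.T@(manip.observe()["eef_pos"]+[0,0,.012]-t)*1000).round(1))
E
```

```text
clock: 16.5
eef_pos: [0.5895, -0.1246, 0.1004]
tool_rot: [-179.7, -0.5, 29.8]
contact_force: [1.2, 16.7, 17.9]
gripper_width: 0.014
clock: 16.75
eef_pos: [0.586, -0.1315, 0.0975]
tool_rot: [-179.8, -0.5, 29.9]
contact_force: [-0.8, 2.5, 2.6]
gripper_width: 0.0139
clock 16.8 eef [ 0.5853 -0.1329  0.0968] rot [-179.86   -0.37   29.92] F [-0.3  9.7 12.1] w 0.0137
tool delta cm [ 1.92 -3.14 -0.7 ] roll -0.08
[  18.7 -119.9   42.9]
```

View pics/w17.png

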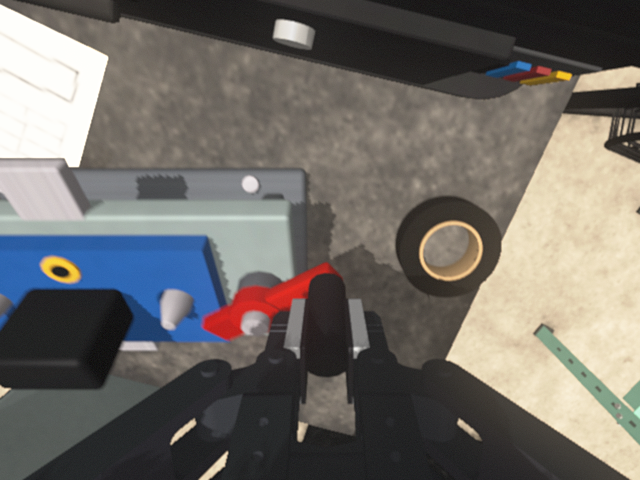

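```bash
python3 -m jog '[-0.35,0.13,0.16,0,1.2,-0.36,0.10,0.17,0,1.2]';python3 -m jog '[-0.36,0.05,0.17,0,1.2,-0.36,0.02,0.17,0,1.2]'; python3 -m jog '[-0.2,0,0.1,0,1.2,0,0,0,0,1.2]';python3 - <<'E'
from h import *
from bench import manip
import cv2
cam,f=snap("wrist","pics/w18.png");delta([.5863,-.0962,.104],30)
Rm,t=bedT(.5266,-.0284,np.radians(29.9));print((Rm.T@(manip.observe()["eef_pos"]+[0,0,.012]-t)*1000).round(1))
E
```

```text
clock: 17.05
eef_pos: [0.5819, -0.1379, 0.0942]
tool_rot: [-179.9, -0.6, 29.9]
contact_force: [4.7, 14.7, 16.6]
gripper_width: 0.0141
clock: 17.3
eef_pos: [0.5782, -0.142, 0.0917]
tool_rot: [180.0, -0.8, 29.8]
contact_force: [7.2, 15.0, 17.6]
gripper_width: 0.0139
clock: 17.55
eef_pos: [0.5753, -0.1446, 0.0899]
tool_rot: [179.9, -0.6, 29.9]
contact_force: [3.7, 8.2, 10.8]
gripper_width: 0.0141
clock 17.6 eef [ 0.5753 -0.1446  0.0899] rot [179.88  -0.56  29.91] F [ 2.6  8.1 11.9] w 0.0141
tool delta cm [ 3.38 -3.65 -1.38] roll -0.09
[   2.6 -125.    42.8]
```

View pics/w18.png

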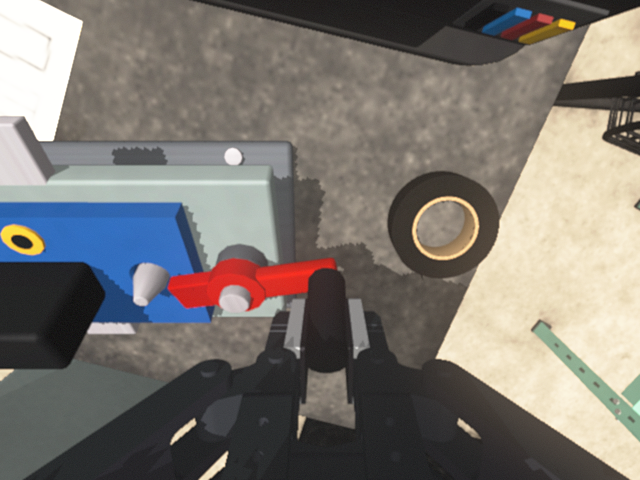

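The lever still looks about 8° short of parallel with the bed edge. I'll push on until it meets the stop.

```bash
python3 -m jog '[-0.3,-0.02,0.14,0,1.2,-0.3,-0.04,0.14,0,1.2]';python3 -m jog '[-0.2,-0.03,0.09,0,1.2,0,0,0,0,1.2]';python3 - <<'E'
from h import *
from bench import manip
import cv2
cam,f=snap("wrist","pics/w19.png");delta([.5863,-.0962,.104],30)
Rm,t=bedT(.5266,-.0284,np.radians(29.9));print((Rm.T@(manip.observe()["eef_pos"]+[0,0,.012]-t)*1000).round(1))
E
```

```text
clock: 17.85
eef_pos: [0.572, -0.1471, 0.0881]
tool_rot: [179.7, -0.8, 29.9]
contact_force: [6.9, 4.6, 4.7]
gripper_width: 0.0139
clock: 18.1
eef_pos: [0.5707, -0.148, 0.0873]
tool_rot: [179.7, -0.9, 29.8]
contact_force: [7.2, 10.6, 14.0]
gripper_width: 0.014
clock 18.15 eef [ 0.5707 -0.148   0.0872] rot [179.7   -0.85  29.83] F [ 6.8  9.4 13.5] w 0.0139
tool delta cm [ 3.96 -3.71 -1.64] roll -0.17
[  -3.7 -125.7   42.8]
```

View pics/w19.png

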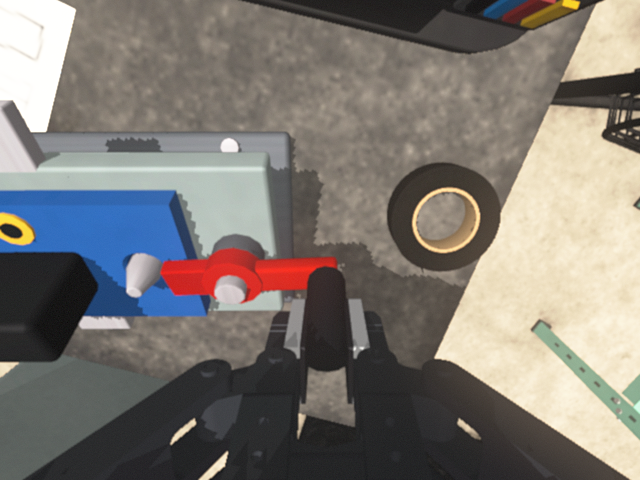

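```bash
python3 -m jog '[-0.25,-0.03,0.12,0,1.2,0,0,0,0,1.2]';python3 -m jog '[-0.25,-0.03,0.12,0,1.2,0,0,0,0,1.2]';python3 -m jog '[-0.25,-0.03,0.12,0,1.2,0,0,0,0,1.2]';python3 - <<'E'
from h import *
from bench import manip
import cv2
cam,f=snap("wrist","pics/w20.png");delta([.5863,-.0962,.104],30)
Rm,t=bedT(.5266,-.0284,np.radians(29.9));print((Rm.T@(manip.observe()["eef_pos"]+[0,0,.012]-t)*1000).round(1))
E
```

```text
clock: 18.4
eef_pos: [0.5702, -0.1484, 0.0869]
tool_rot: [179.6, -1.1, 29.8]
contact_force: [10.6, 11.4, 14.8]
gripper_width: 0.0142
clock: 18.65
eef_pos: [0.5681, -0.1497, 0.0857]
tool_rot: [179.6, -1.1, 29.9]
contact_force: [11.5, 12.2, 15.2]
gripper_width: 0.0141
clock: 18.9
eef_pos: [0.5681, -0.1497, 0.0856]
tool_rot: [179.5, -1.4, 29.9]
contact_force: [14.5, 16.6, 18.0]
gripper_width: 0.014
clock 18.95 eef [ 0.5681 -0.1498  0.0856] rot [179.48  -1.35  29.89] F [14.9 15.9 18. ] w 0.0136
tool delta cm [ 4.28 -3.72 -1.77] roll -0.11
[  -7.1 -125.9   42.6]
```

View pics/w20.png

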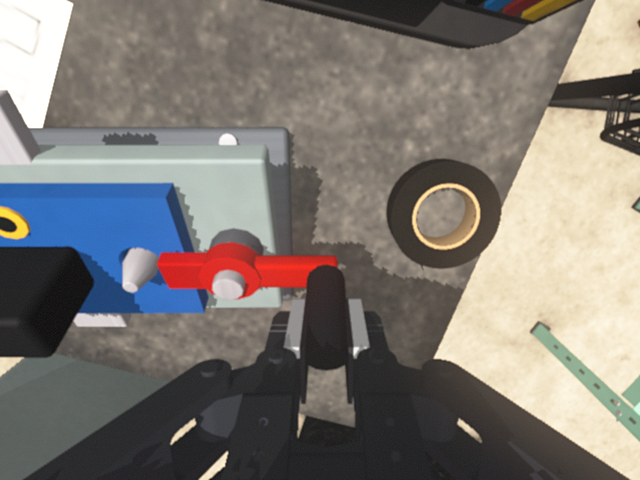

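```bash
python3 -m jog '[-0.3,-0.03,0.14,0,1.2,0,0,0,0,1.2]';python3 -m jog '[-0.3,-0.03,0.14,0,1.2,0,0,0,0,1.2]';python3 - <<'E'
from h import *
from bench import manip
import cv2
cam,f=snap("wrist","pics/w21.png");delta([.5863,-.0962,.104],30)
Rm,t=bedT(.5266,-.0284,np.radians(29.9));print((Rm.T@(manip.observe()["eef_pos"]+[0,0,.012]-t)*1000).round(1))
_,f=snap("top","pics/t21.png")
cv2.imwrite("pics/t21z.png",cv2.resize(f[185:285,355:488,::-1],(798,600),interpolation=cv2.INTER_CUBIC))
E
```

```text
clock: 19.2
eef_pos: [0.5681, -0.1498, 0.0855]
tool_rot: [179.4, -1.7, 29.8]
contact_force: [18.4, 21.1, 21.7]
gripper_width: 0.0137
clock: 19.45
eef_pos: [0.5681, -0.1499, 0.0854]
tool_rot: [179.3, -2.0, 29.8]
contact_force: [22.6, 25.6, 23.8]
gripper_width: 0.0141
clock 19.5 eef [ 0.5681 -0.1499  0.0854] rot [179.31  -2.02  29.77] F [21.8 26.3 25.5] w 0.0145
tool delta cm [ 4.31 -3.74 -1.75] roll -0.23
[  -7.3 -126.    42.5]
```

View pics/w21.png

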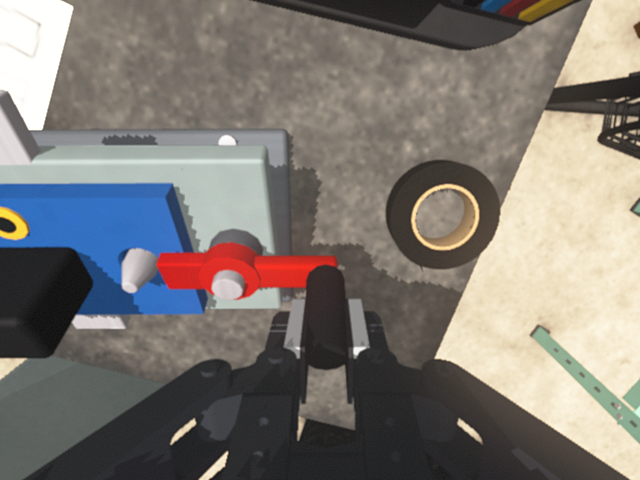

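The lever is at its stop, since force rises with no motion. I'll unload a little, release and rise.

```bash
python3 -m jog '[0.5,0.05,-0.25,0,1.2,0,0,0,0,1.2]';python3 -m jog '[0,0,0,0,4.0,0,0,0,0,4.0,0,0,0,0,4.0]';python3 -m jog '[0,0,-3,0,4.0,0,0,-5,0,4.0,0,0,-5,0,4.0,0,0,0,0,4.0]'
```

```text
clock: 19.8
eef_pos: [0.5681, -0.1498, 0.0856]
tool_rot: [179.4, -1.4, 29.9]
contact_force: [14.7, 17.2, 18.5]
gripper_width: 0.014
clock: 20.18
eef_pos: [0.5554, -0.1539, 0.0782]
tool_rot: [-180.0, 0.1, 30.0]
contact_force: [-0.6, 0.4, -0.5]
gripper_width: 0.0401
clock: 20.68
eef_pos: [0.5583, -0.1551, 0.2127]
tool_rot: [179.6, -0.3, 30.0]
contact_force: [0.9, -0.1, -0.7]
gripper_width: 0.0399
```

```bash
python3 -m jog '[-5,0,0,0,4.0,-5,0,0,0,4.0,0,0,0,0,4.0]'
python3 - <<'E'
from h import *
from bench import manip
import cv2
cam,f=snap("wrist","pics/w22.png");np.savez("w22.npz",K=cam[0],T=cam[1]);delta([.5863,-.0962,.104],30)
cv2.imwrite("pics/w22z.png",cv2.resize(f[60:300,80:400,::-1],None,fx=2.4,fy=2.4,interpolation=cv2.INTER_CUBIC))
_,f=snap("side","pics/s22.png")
cv2.imwrite("pics/s22z.png",cv2.resize(f[140:260,290:400,::-1],None,fx=5,fy=5,interpolation=cv2.INTER_CUBIC))
_,f=snap("top","pics/t22.png")
E
```

```text
clock: 21.05
eef_pos: [0.4659, -0.2043, 0.2071]
tool_rot: [-179.8, 0.2, 29.8]
contact_force: [-0.1, -0.1, 0.9]
gripper_width: 0.0399
clock 21.1 eef [ 0.4679 -0.2039  0.2074] rot [-1.7987e+02  6.0000e-02  2.9860e+01] F [0.8 0.6 0.5] w 0.0399
tool delta cm [15.64 -3.42 10.33] roll -0.14
```

View pics/w22.png

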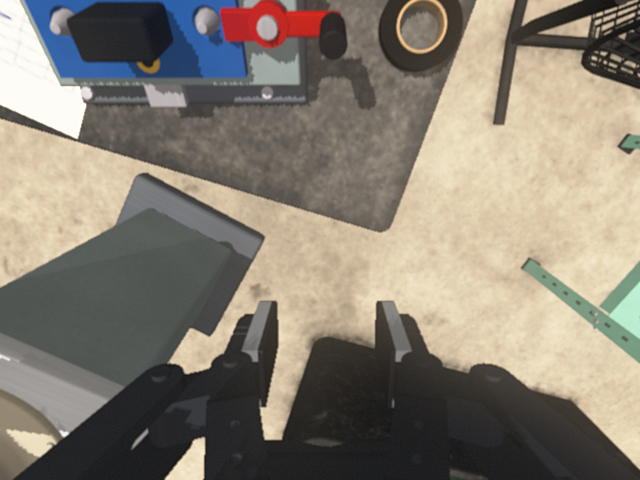

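View pics/s22z.png

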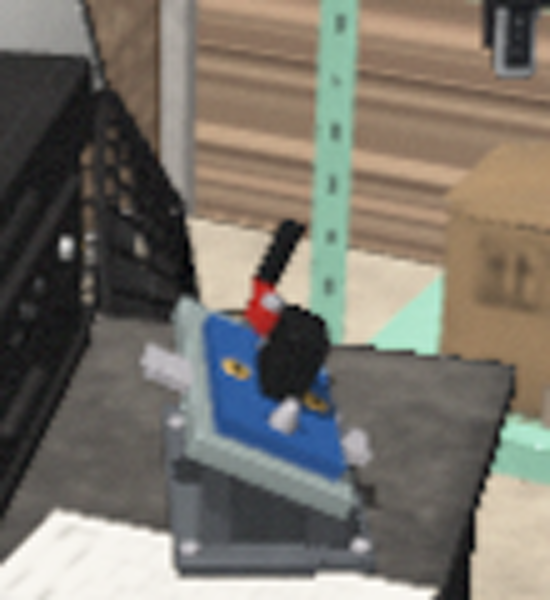

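View pics/t22.png

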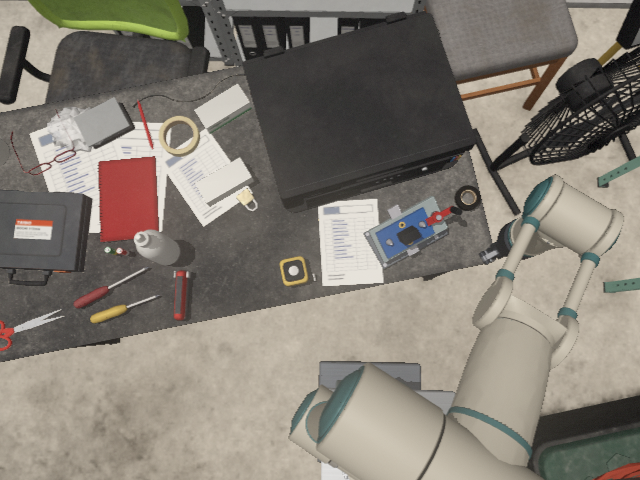

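Run:
```python
from h import *
import cv2
z=np.load("w22.npz");W=(z["K"],z["T"])
Rm,t=bedT(.5266,-.0284,np.radians(29.9))
pz=lambda q:proj(W,Rm@np.array(q)+t).round(1)
print("pins",pz((0,.045,.024)),pz((0,-.045,.024)))
print("corner",pz((-.035,-.065,.01)),pz((-.035,.065,.01)))
for a in(1.4,1.5,1.571):print(a,[pz((.04*np.cos(a),-.085-.04*np.sin(a),h)) for h in(.0195,.0575)])
f=cv2.imread("pics/w22.png");cv2.imwrite("pics/w22y.png",cv2.resize(f[0:110,20:370],None,fx=2.28,fy=2.28,interpolation=cv2.INTER_CUBIC))
a=cv2.imread("pics/top0.png").astype(int);b=cv2.imread("pics/t22.png").astype(int)
d=(abs(a-b).max(2)>40)
for n,(x0,y0,x1,y1) in dict(tape=(275,250,318,292),padlock=(230,180,262,215),duct=(450,180,485,212),stapler=(165,262,195,325),clip=(195,150,255,205)).items():print(n,d[y0:y1,x0:x1].sum())
```

```text
pins [54.9 29.4] [201.4  29. ]
corner [245.9  78.1] [60.9 78.4]
1.4 [array([331. ,  14.2]), array([331.5,  33. ])]
1.5 [array([331.8,  21.5]), array([332.4,  41. ])]
1.571 [array([331.9,  26.6]), array([332.5,  46.6])]
tape 0
padlock 0
duct 54
stapler 0
clip 0
```

View pics/w22y.png

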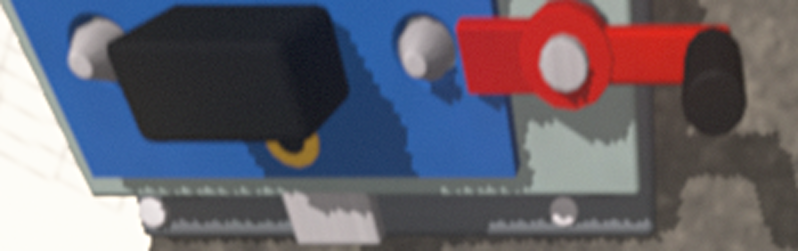

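Run:
```python
import cv2,numpy as np
a=cv2.imread("pics/top0.png").astype(int);b=cv2.imread("pics/t22.png").astype(int)
d=(abs(a-b).max(2)>40)[180:212,450:485];y,x=np.nonzero(d);print(x.min()+450,x.max()+450,y.min()+180,y.max()+180)
g=lambda i:cv2.cvtColor(i[183:212,455:482].astype(np.uint8),cv2.COLOR_BGR2GRAY)
print(cv2.phaseCorrelate(np.float32(g(a)),np.float32(g(b))))
from bench import manip
s=manip.observe();print(s["contact_force"],s["clock"]);print(manip.job_done())
```

```text
450 461 206 211
((0.6865481830349154, -0.029941564221939387), 0.9072098946865694)
[-0.27472794  0.51176659  0.16948062] 21.2
the job is handed in; nothing more can be done
None
```

The job is done and handed in at 21.2 s of the 62 s: the guide plate lies flush on the bed over both pins, and the cam lever is closed on it.

**How it was done**
- The tool stays vertical, so gripping the block across its 24 mm would have held the plate level over the 25° bed. I gripped it across its 44 mm ends instead, so it could pivot between the pads.
- I tipped the plate to about 26° by pressing its underside on the pin tips, which took up to about 43 N at the wrist. I then lowered it along the bed's normal over both pins.
- After letting go of the plate, I pinched the cam post and swung the lever until it stopped moving while the force kept rising. I then released it and withdrew.

**Last checks**
- **Plate:** before the lever was swung, the fit gave a tilt of 25.0°, 0.1 mm above the bed and within 0.6 mm of its place. After closing, the plate's two near corners and the left pin tip still matched the predicted positions to about 2 px.
- **Cam:** the lever angle reads about 1.56 rad, against 1.571 when fully closed, and the nose rests on the plate's end.
- **Contact:** the contact force is near zero, with the gripper clear of everything.
- **Bystanders:** the top picture shows no change at the tape measure, padlock, stapler and clip box.
- **Disagreement:** the duct tape area had 54 changed pixels, all in its lower-left corner where the closed handle now is. An image comparison there gave a 0.7 px shift, which I put down to the handle rather than the roll moving. The roll looks to be in the same place.

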